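# Sort left- and right-hand sensor brackets from the dust-covered carrier

## Task

Lift the clear dust cover off the carrier base by its black knob and set it upright on the middle of the green mat; then move every bracket from the base to its own tray, left-hand ones to the blue tray and right-hand ones to the orange tray (a bracket is left-hand if, seen from above and looking along its long arm towards the ear end, the ear sticks out to the left), each lying flat on the tray floor with its fin up. When all are sorted, put the cover back squarely on the empty base, flat on its floor inside the rim, and leave the other things on the table where they are.

Things in the scene. Friction and masses are not known exactly. Their poses are not given: they have to be found in the camera images.
- base: Fixed carrier base, grey plate with black floor pad and a dark raised rim, 300 mm (x) by 236 mm (y). Origin: centre of the underside; z up. Its floor is 8 mm above the origin; the rim is 6 mm thick and its top is 16 mm above the origin, enclosing 288 x 224 mm.
- cover: Loose clear dust cover with blue edges, a box open below: 268 (x) x 204 (y) mm, walls 4 mm, flat top at z 62; 0.35 kg. Origin: centre of its lower edge's plane; z up. Black block knob on the middle of the top: 60 (x) x 24 (y) mm, z 62 to 100. Starts on the base's floor inside the rim (10 mm play each side), over the brackets, whose fins reach 45 mm above that floor.
- mat: Fixed green mat, 310 mm (x) by 240 mm (y), 3 mm thick, lying to the right of the base: the place for the cover while it is off. Origin: centre of the underside.
- blue_tray: Fixed blue open tray for left-hand brackets, 208 mm (x) by 100 mm (y) outside, 24 mm high, walls and floor 4 mm thick. Origin: centre of the underside. Three brackets fit side by side along x with their long arms along y. May stand in either of two places beside the orange tray.
- orange_tray: Fixed orange open tray for right-hand brackets, same size and frame as the blue tray.
- mems_frame: Bystander: loose silver MEMS carrier frame, 80 x 110 mm, 8 mm high. Origin: centre of the underside.
- pin_block: Bystander: loose gold-plated connector pin block, 40 x 80 mm, 32 mm high. Origin: centre of the underside.
- tweezer_rest: Bystander: loose black ceramic tweezer rest with notches, 30 x 100 mm, 24 mm high, near the robot. Origin: centre of the underside.
- quartz_window: Bystander: loose round quartz window in a steel ring, 72 mm across, 12 mm high. Origin: centre of the underside.
- left_1: Left-hand aluminium bracket (may be absent), 0.12 kg. Flat L foot 5 mm thick in a 70 (x) x 45 (y) mm rectangle; origin at its centre, underside. Long arm 70 x 20 mm along x, at y -22.5 to -2.5. Ear at the +x end, x 15 to 35, out to y +22.5, with a black hole mark. Upright grip fin on the arm, centred x 0, y -12.5: 50 (x) x 12 (y) mm, z 5 to 45. Starts under the cover, flat, arm roughly along base y, either way.
- left_2: Left-hand aluminium bracket (may be absent), 0.12 kg. Flat L foot 5 mm thick in a 70 (x) x 45 (y) mm rectangle; origin at its centre, underside. Long arm 70 x 20 mm along x, at y -22.5 to -2.5. Ear at the +x end, x 15 to 35, out to y +22.5, with a black hole mark. Upright grip fin on the arm, centred x 0, y -12.5: 50 (x) x 12 (y) mm, z 5 to 45. Starts under the cover, flat, arm roughly along base y, either way.
- left_3: Left-hand aluminium bracket (may be absent), 0.12 kg. Flat L foot 5 mm thick in a 70 (x) x 45 (y) mm rectangle; origin at its centre, underside. Long arm 70 x 20 mm along x, at y -22.5 to -2.5. Ear at the +x end, x 15 to 35, out to y +22.5, with a black hole mark. Upright grip fin on the arm, centred x 0, y -12.5: 50 (x) x 12 (y) mm, z 5 to 45. Starts under the cover, flat, arm roughly along base y, either way.
- right_1: Right-hand aluminium bracket (may be absent), 0.12 kg. Flat L foot 5 mm thick in a 70 (x) x 45 (y) mm rectangle; origin at its centre, underside. Long arm 70 x 20 mm along x, at y +22.5 to +2.5. Ear at the +x end, x 15 to 35, out to y -22.5, with a black hole mark. Upright grip fin on the arm, centred x 0, y +12.5: 50 (x) x 12 (y) mm, z 5 to 45. Starts under the cover, flat, arm roughly along base y, either way.
- right_2: Right-hand aluminium bracket (may be absent), 0.12 kg. Flat L foot 5 mm thick in a 70 (x) x 45 (y) mm rectangle; origin at its centre, underside. Long arm 70 x 20 mm along x, at y +22.5 to +2.5. Ear at the +x end, x 15 to 35, out to y -22.5, with a black hole mark. Upright grip fin on the arm, centred x 0, y +12.5: 50 (x) x 12 (y) mm, z 5 to 45. Starts under the cover, flat, arm roughly along base y, either way.
- right_3: Right-hand aluminium bracket (may be absent), 0.12 kg. Flat L foot 5 mm thick in a 70 (x) x 45 (y) mm rectangle; origin at its centre, underside. Long arm 70 x 20 mm along x, at y +22.5 to +2.5. Ear at the +x end, x 15 to 35, out to y -22.5, with a black hole mark. Upright grip fin on the arm, centred x 0, y +12.5: 50 (x) x 12 (y) mm, z 5 to 45. Starts under the cover, flat, arm roughly along base y, either way.
There are look-alikes about, which are no part of the job. Several things have the shape of the blue_tray; the one meant has the colours described above.

How it is judged (in metres and radians):
On the way, in this order (a step that is already met when the one before it is completed fails the run):
1. the cover stands upright on the green mat, its centre within 50 mm of the mat's centre (horizontal distance between cover and mat below 0.05 m and z of cover in the frame of mat below 0.008 m and angle between cover's own z axis and vertical below 0.05 rad and linear speed of cover below 0.03 m/s), for 0.3 s.
2. every left-hand bracket lies flat in the blue tray and every right-hand one in the orange tray, while the cover is off the base (x of left_1 in the frame of blue_tray between -0.098 and 0.098 m and y of left_1 in the frame of blue_tray between -0.046 and 0.046 m and z of each of left_1, left_2, left_3 in the frame of blue_tray below 0.008 m and angle between each of left_1, left_2, left_3, right_1, right_2, right_3's own z axis and vertical below 0.12 rad and linear speed of each of left_1, left_2, left_3, right_1, right_2, right_3 below 0.03 m/s and x of left_2 in the frame of blue_tray between -0.098 and 0.098 m and y of left_2 in the frame of blue_tray between -0.046 and 0.046 m and x of left_3 in the frame of blue_tray between -0.098 and 0.098 m and y of left_3 in the frame of blue_tray between -0.046 and 0.046 m and x of right_1 in the frame of orange_tray between -0.098 and 0.098 m and y of right_1 in the frame of orange_tray between -0.046 and 0.046 m and z of each of right_1, right_2, right_3 in the frame of orange_tray below 0.008 m and x of right_2 in the frame of orange_tray between -0.098 and 0.098 m and y of right_2 in the frame of orange_tray between -0.046 and 0.046 m and x of right_3 in the frame of orange_tray between -0.098 and 0.098 m and y of right_3 in the frame of orange_tray between -0.046 and 0.046 m and horizontal distance between cover and base above 0.15 m), for 0.3 s.
At the end, for the whole second after the job is handed in: Left-hand brackets lie in the blue tray, right-hand in the orange (underside under 4 mm above the floor, tilt under 0.12 rad); cover flat on the base's floor inside the rim (centred within 14 mm along each side, either way round, turned under 0.15 rad); all at rest (x of left_1 in the frame of blue_tray between -0.098 and 0.098 m and y of left_1 in the frame of blue_tray between -0.046 and 0.046 m and z of each of left_1, left_2, left_3 in the frame of blue_tray below 0.008 m and angle between each of left_1, left_2, left_3, right_1, right_2, right_3's own z axis and vertical below 0.12 rad and linear speed of each of left_1, left_2, left_3, right_1, right_2, right_3, cover below 0.03 m/s and x of left_2 in the frame of blue_tray between -0.098 and 0.098 m and y of left_2 in the frame of blue_tray between -0.046 and 0.046 m and x of left_3 in the frame of blue_tray between -0.098 and 0.098 m and y of left_3 in the frame of blue_tray between -0.046 and 0.046 m and x of right_1 in the frame of orange_tray between -0.098 and 0.098 m and y of right_1 in the frame of orange_tray between -0.046 and 0.046 m and z of each of right_1, right_2, right_3 in the frame of orange_tray below 0.008 m and x of right_2 in the frame of orange_tray between -0.098 and 0.098 m and y of right_2 in the frame of orange_tray between -0.046 and 0.046 m and x of right_3 in the frame of orange_tray between -0.098 and 0.098 m and y of right_3 in the frame of orange_tray between -0.046 and 0.046 m and x of cover in the frame of base between -0.014 and 0.014 m and y of cover in the frame of base between -0.014 and 0.014 m and z of cover in the frame of base below 0.012 m and angle between cover's own z axis and vertical below 0.03 rad and angle between the x axis of cover and the x axis of base, either way round below 0.15 rad); the robot touches nothing.
It fails at once if the mems frame is moved more than 25 mm (distance of mems_frame from where it was at the start of the episode above 0.025 m).
It fails at once if the pin block is moved more than 25 mm (distance of pin_block from where it was at the start of the episode above 0.025 m).
It fails at once if the tweezer rest is moved more than 25 mm (distance of tweezer_rest from where it was at the start of the episode above 0.025 m).
It fails at once if the quartz window is moved more than 25 mm (distance of quartz_window from where it was at the start of the episode above 0.025 m).
Of left_1, left_2, left_3, right_1, right_2, right_3 only 4 to 6 are there at a start; the rules pass over those that are not, and their reading is None.
At some moment in a run one of left_1, left_2, left_3, right_1, right_2, right_3 may be knocked a few centimetres aside while the robot is not near it.
It also fails if it takes over 210 s, if anything falls off the work surface, if the arm or the gripper's body presses on something with over 40 N, if the wrist force passes 120 N, or if a joint passes its speed limit or range.

## Robot

A 6-joint arm with a two-finger parallel gripper is mounted at the origin on the work surface. World frame = base frame: x ahead of the robot, y to its left, z up, the work surface at z = 0. Lengths are in mm, angles in rad, forces in N, time in s.
With the tool pointing down it reaches from about 325 to 775 mm from the base axis. Payload 5.5 kg.
Tool frame: the origin (TCP) lies at the very end of the fingers, on their centre line; the grasp point (between the pads) lies env.grasp_offset behind it (env.grasp_offset is the distance from the TCP to the grasp point, in mm); z points along the fingers, y is the line along which they close (so a half turn about z gives the same grasp; the last joint's range is limited). The gripper opens to 85 mm and grips with 20 to 120 N. Pads are 22 mm wide; open, the fingers measure 114 mm over their backs; the gripper's body (76 mm by 85 mm) begins 54 mm behind the grasp point. The pads swing forward as they close: fully open they stand 13 mm farther back than shut.
Start: joints at [-1.283, 0.091, 1.231, -0, 1.82, -0.057], TCP at [202.805, -564.7, 231.275] pointing down, gripper open.
Joint ranges: [-2.87, 2.87], [-0.86, 2.18], [0.17, 2.46], [-1.51, 4.65], [0.06, 2.69], [-2.65, 2.65]. Speed limits (rad/s): [2.57, 2.57, 3.01, 3.14, 3.14, 3.14].

## Interface

Orientations are given as a unit quaternion [x, y, z, w].
In Python, from plant import env gives the robot as it stands.
- The arm moves only by the tool step_arm, never from a script. Its argument "rows" is one flat list of numbers, 6 for each row, row after row: the shift along the world's x, y, z normalised to -1 to 1, where 1 is 3 cm, then the turn, a rotation vector about the world's x, y, z normalised to -1 to 1, where 1 is 0.1 rad. In form: [tx, ty, tz, ax, ay, az, tx, ty, tz, ax, ay, az, ...]. A call has exactly 5 rows; each row shifts and turns the commanded pose from where the row before left it; what a row does not reach is not made up. A row lasts 1/8 s, in which the tool goes at most 62.5 mm and 10.7 degrees, less where a joint would pass 70% of its speed; a pose out of reach is approached as far as the arm can. A call with a number of a shift or a turn outside -1 to 1 is refused whole. A call with a gripper value outside its range is refused whole. "gripper" is the opening, from 0 (shut) to 1 (fully open), set as the call begins (left out, the last holds). The fingers move at their own pace and stop on an object; "newtons" is the grip in N (left out, the last holds). Time passes only in rows, so rows that do not move let the fingers close, or fill a call up. It gives the time, the measured TCP pose, the force, the opening and the grip force at its end, in the units of the state.
- env.state(): the state, without advancing time (a new reading comes with each control period).
- env.read_camera(name): name is "scene" or "top" or "wrist"; returns a dict with "color" (400x640x3 uint8, blue, green, red), "fx", "fy", "cx", "cy" (pixels), "R" (3x3) and "t" (3): a world point X has camera coordinates R X + t. Camera axes: x right, y down, z forward; pixel columns grow to the right and rows downward; lengths in mm; the calibration is good to about 2 mm. A picture is of the moment at which its call begins. There is no depth.
- env.close_job(): hands the job in; it is judged then, once.
The state is a dict: "time": time; "q": joint angles; "joint_vel": joint speeds; "joint_efforts": joint torques, N m; "tcp_pos": TCP position; "eef_rot": TCP orientation; "contact_force": force on the tool from outside, world axes, zero at the start; "torque": the same for the moment, N m; "grip_width": opening from 0.0 (shut) to 1.0 (fully open); "finger_force": force on a finger pad.
Only numpy, scipy, OpenCV 4.12 (cv2) and the standard library are available. Lean on these libraries where they do the work, as an engineer would, in place of code of your own. Each camera call takes 0.05 s, during which the arm holds its last target. There are 200 camera calls.

## Working session

There is one attempt and no reset: what is moved stays moved. The work goes in short steps, Python scripts to look and compute and a tool call to move; the robot and the scene stay as the last step left them, time stands still between calls to the robot, and variables do not carry over. Pictures are saved under pics/ and viewed, at most 14 in all, crops included, and the job is handed in when it is done.

Besides the shell and the picture viewer there is one more tool, called after ">>>" as name(argument=value, ...), one argument or row to a line, values as JSON. step_arm: Moves the arm, as the interface text tells. Its arguments: {"type":"object","properties":{"rows":{"type":"array"},"gripper":{"type":"number"},"newtons":{"type":"number"}},"required":["rows"]}

```bash
mkdir -p pics; ls
cat > h.py <<'E'
import numpy as np, cv2
from plant import env
def cam(n):
    return env.read_camera(n)
def w2p(c,X):
    p=np.array(c['R'])@np.array(X,float)+np.array(c['t']); return np.array([c['fx']*p[0]/p[2]+c['cx'],c['fy']*p[1]/p[2]+c['cy']])
def p2w(c,u,v,z):
    R=np.array(c['R']);t=np.array(c['t']); d=R.T@np.array([(u-c['cx'])/c['fx'],(v-c['cy'])/c['fy'],1]); o=-R.T@t
    return o+d*(z-o[2])/d[2]
E
python3 - <<'E'
from h import *
print(env.grasp_offset, env.state())
for n in ['scene','top']:
    c=cam(n); cv2.imwrite(f'pics/{n}0.png',c['color']); print(n,c['fx'],-np.array(c['R']).T@np.array(c['t']),np.array(c['R']).round(3).tolist())
E
```

```text
pics
18.700000000000003 {'time': 0.0, 'q': array([-1.28267771e+00,  9.18690585e-02,  1.23187905e+00,  9.66700487e-06,
        1.81980280e+00, -5.67129523e-02]), 'joint_vel': array([ 0.00065391, -0.00071129, -0.00063267, -0.00032839, -0.00097549,
        0.00070617]), 'joint_efforts': array([-8.27961612e-04, -4.58730197e+01, -4.18023455e+01, -4.64593006e-05,
        1.13928496e-02,  2.15659597e-06]), 'tcp_pos': array([ 202.73698713, -564.41187351,  230.14862296]), 'eef_rot': array([ 9.85172508e-01,  1.71563900e-01, -1.08380947e-04, -9.73121724e-04]), 'contact_force': array([0.65796487, 0.71093386, 0.46599486]), 'torque': array([-0.00792895,  0.01175201,  0.01548216]), 'finger_force': 0.0, 'grip_width': 1.001975354504239}
scene 417.3962268520826 [1424.73759856  107.27392359  671.27209258] [[-0.015, 1.0, 0.018], [0.59, 0.023, -0.807], [-0.808, -0.001, -0.59]]
top 478.6122260709414 [ 350.26907369  130.3995911  1485.22666231] [[-0.011, -1.0, 0.001], [-0.991, 0.011, -0.136], [0.136, -0.003, -0.991]]
```

View pics/top0.png

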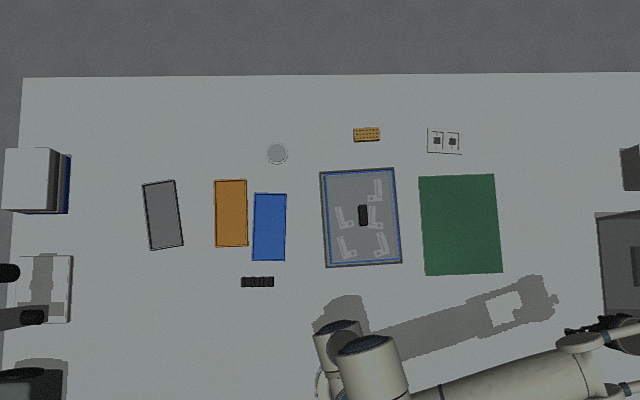

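View pics/scene0.png

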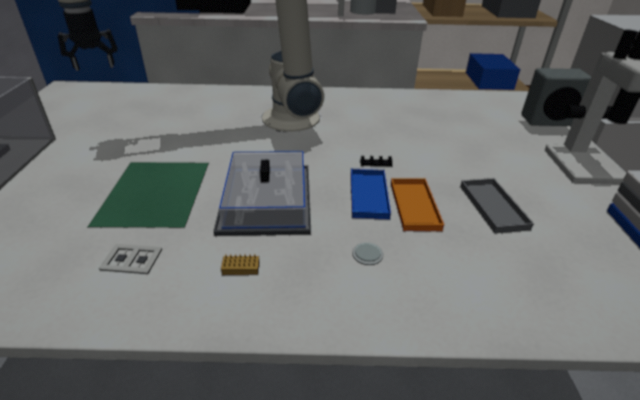

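The top view shows three tray-shaped things:
- Blue at (269,227): saturated blue, so it is the blue tray.
- Orange at (231,213): the orange tray.
- Grey at (163,214): the look-alike, which I ignore.

The base with the cover is at (361,217), with the knob at (363,215) and five brackets visible under it. The mat is at (460,224).

```bash
cat >> h.py <<'E'
def rect(c,m,z):
    cs,_=cv2.findContours(m.astype(np.uint8),0,cv2.CHAIN_APPROX_NONE); k=max(cs,key=cv2.contourArea).reshape(-1,2)
    P=np.array([p2w(c,u,v,z)[:2] for u,v in k],np.float32); r=cv2.minAreaRect(P); b=cv2.boxPoints(r)
    e=[b[1]-b[0],b[2]-b[1]]; L=max(e,key=np.linalg.norm); a=np.arctan2(L[1],L[0]); a=(a+np.pi/2)%np.pi-np.pi/2
    return np.round(r[0],1),np.round(sorted(r[1]),1),round(float(a),3)
def trays(c):
    hsv=cv2.cvtColor(c['color'],cv2.COLOR_BGR2HSV); H,S,V=cv2.split(hsv)
    roi=np.zeros_like(H); roi[100:300,190:520]=1
    o={}
    for n,lo,hi,z in [('mat',40,90,3),('blue',100,125,24),('orange',5,20,24)]:
        m=(H>=lo)&(H<=hi)&(S>120)&(roi>0)
        if n=='blue': m[:,310:]=0
        if n=='orange': m[:,300:]=0
        o[n]=rect(c,m,z)
    return o
E
python3 - <<'E'
from h import *
c=cam('top'); print(trays(c))
im=c['color']; g=im.max(2)
m=(g<75); m[:150]=0;m[285:]=0;m[:,:312]=0;m[:,410:]=0
k=m.copy(); k[:,:352]=0;k[:,374:]=0;k[:195]=0;k[235:]=0
print('knob',rect(c,k,100)); print('base',rect(c,m,16))
hsv=cv2.cvtColor(im,cv2.COLOR_BGR2HSV);mb=(hsv[...,0]>100)&(hsv[...,0]<125)&(hsv[...,1]>120);mb[:,:312]=0;mb[:,410:]=0;mb[285:]=0;mb[:150]=0
print('cover',rect(c,mb,70))
cv2.imwrite('pics/base0.png',cv2.resize(im[160:275,310:410],None,fx=5,fy=5,interpolation=2))
w=cam('wrist'); print('wrist',w['fx'],-np.array(w['R']).T@np.array(w['t']))
E
```

```text
{'mat': (array([ 339.7, -430.1]), array([ 3. , 12.3]), 1.559), 'blue': (array([485.2, 246.1]), array([ 99.4, 207.4]), -0.034), 'orange': (array([529.3, 364.5]), array([100.4, 208.3]), 0.031)}
knob (array([508.7, -31.9]), array([27.7, 62.2]), 0.065)
base (array([512.3, -33.8]), array([234.3, 298.9]), 0.055)
cover (array([509.1, -33.3]), array([206.5, 269.9]), 0.057)
wrist 305.48612097818375 [ 270.33915349 -540.28963451  372.68048348]
```

View pics/base0.png

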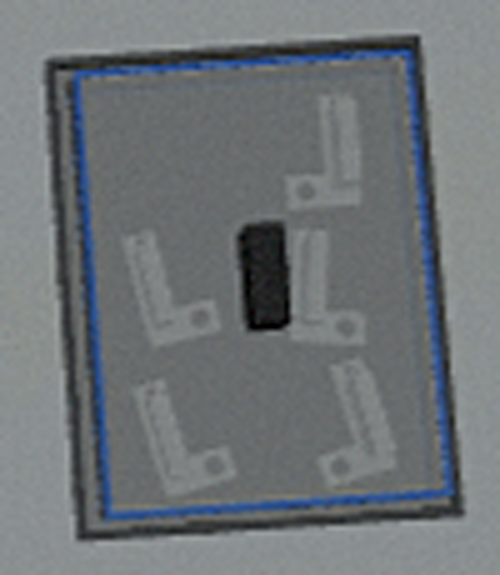

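The enlarged crop shows five brackets, all with their ears towards the robot (image bottom).
- **Left-hand (ear to image right):** (165,290), (180,440) and (320,285).
- **Right-hand (ear to image left):** (330,150) and (365,425).

The knob is at (265,275). Next I move above it.

>>> step_arm(
  rows=[0.51, 0.887, -0.11, 0, 0, -0.1425, 0.51, 0.887, -0.11, 0, 0, -0.1425, 0.51, 0.887, -0.11, 0, 0, -0.1425, 0.51, 0.887, -0.11, 0, 0, -0.1425, 0.51, 0.887, -0.11, 0, 0, -0.1425],
  gripper=1,
)

```text
time: 0.82
tcp_pos: [279.7, -430.7, 214.5]
eef_rot: [0.991, 0.136, -0.0, -0.0]
contact_force: [0.3, 0.0, 0.5]
grip_width: 0.996
finger_force: 0.0
```

>>> step_arm(
  rows=[0.51, 0.887, -0.11, 0, 0, -0.1425, 0.51, 0.887, -0.11, 0, 0, -0.1425, 0.51, 0.887, -0.11, 0, 0, -0.1425, 0.51, 0.887, -0.11, 0, 0, -0.1425, 0.51, 0.887, -0.11, 0, 0, -0.1425],
)

```text
time: 1.45
tcp_pos: [356.1, -297.6, 198.0]
eef_rot: [0.995, 0.101, -0.0, -0.0]
contact_force: [0.7, 0.9, 0.0]
grip_width: 1.0
finger_force: 0.0
```

>>> step_arm(
  rows=[0.51, 0.887, -0.11, 0, 0, -0.1425, 0.51, 0.887, -0.11, 0, 0, -0.1425, 0.51, 0.887, -0.11, 0, 0, -0.1425, 0.51, 0.887, -0.11, 0, 0, -0.1425, 0.51, 0.887, -0.11, 0, 0, -0.1425],
)

```text
time: 2.08
tcp_pos: [432.6, -164.6, 181.6]
eef_rot: [0.998, 0.065, -0.0, -0.0]
contact_force: [0.4, -0.1, 0.2]
grip_width: 0.998
finger_force: 0.0
```

>>> step_arm(
  rows=[0.51, 0.887, -0.11, 0, 0, -0.1425, 0.51, 0.887, -0.11, 0, 0, -0.1425, 0.51, 0.887, -0.11, 0, 0, -0.1425, 0.51, 0.887, -0.11, 0, 0, -0.1425, 0.51, 0.887, -0.11, 0, 0, -0.1425],
)

```text
time: 2.7
tcp_pos: [509.1, -31.6, 165.0]
eef_rot: [1.0, 0.03, -0.0, 0.0]
contact_force: [-0.0, -0.5, -0.5]
grip_width: 1.0
finger_force: 0.0
```

>>> step_arm(
  rows=[0, 0, 0, 0, 0, 0, 0, 0, 0, 0, 0, 0, 0, 0, 0, 0, 0, 0, 0, 0, 0, 0, 0, 0, 0, 0, 0, 0, 0, 0],
)

```text
time: 3.32
tcp_pos: [508.7, -33.0, 165.4]
eef_rot: [1.0, 0.03, 0.0, 0.0]
contact_force: [0.4, 0.7, 0.4]
grip_width: 0.997
finger_force: 0.0
```

Run:
```python
from h import *
c=cam('top');hsv=cv2.cvtColor(c['color'],cv2.COLOR_BGR2HSV)
m=(hsv[...,0]>=40)&(hsv[...,0]<=95)&(hsv[...,1]>60); m[300:]=0;m[:,:405]=0
print('mat',rect(c,m,3),hsv[225,460])
w=cam('wrist'); im=w['color']; k=im.max(2)<45; 
print(w2p(w,[508.7,-32,108])); cv2.imwrite('pics/w1.png',im)
```

```text
mat (array([ 488.4, -345.3]), array([238.2, 309.4]), 0.027) [ 75 111  71]
[316.61990012 218.151275  ]
```

View pics/w1.png

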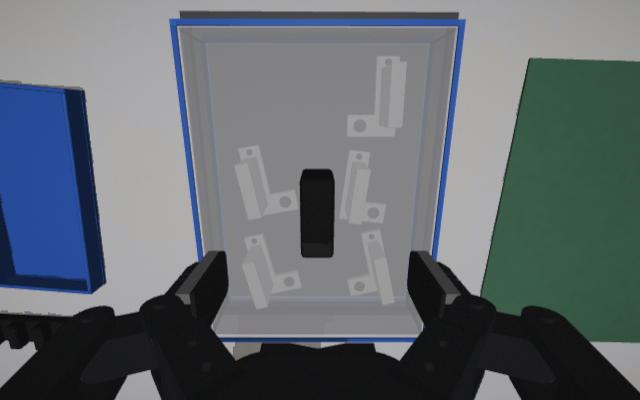

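The wrist view shows the knob's top centred near (317,212), as predicted, and the gripper is aligned. Next I descend and grip.

>>> step_arm(
  rows=[0, 0, -0.58, 0, 0, 0, 0, 0, -0.58, 0, 0, 0, 0, 0, -0.58, 0, 0, 0, 0, 0, -0.58, 0, 0, 0, 0, 0, -0.58, 0, 0, 0],
)

```text
time: 4.05
tcp_pos: [508.6, -32.4, 76.8]
eef_rot: [1.0, 0.03, -0.0, -0.0]
contact_force: [-0.7, -0.7, -0.0]
grip_width: 1.001
finger_force: 0.0
```

>>> step_arm(
  rows=[0, 0, 0, 0, 0, 0, 0, 0, 0, 0, 0, 0, 0, 0, 0, 0, 0, 0, 0, 0, 0, 0, 0, 0, 0, 0, 0, 0, 0, 0],
  gripper=0,
  newtons=60,
)

```text
time: 4.68
tcp_pos: [509.5, -32.5, 79.4]
eef_rot: [1.0, 0.03, 0.001, 0.0]
contact_force: [-0.4, 0.5, 4.5]
grip_width: 0.268
finger_force: 60.9
```

>>> step_arm(
  rows=[0, 0, 0, 0, 0, 0, 0, 0, 0, 0, 0, 0, 0, 0, 0, 0, 0, 0.1, 0, 0, 0, 0, 0, 0.2, 0, 0, 0, 0, 0, 0.3],
)

```text
time: 5.3
tcp_pos: [509.5, -32.7, 79.5]
eef_rot: [0.998, 0.06, 0.001, 0.0]
contact_force: [-0.1, -0.0, 5.4]
grip_width: 0.272
finger_force: 61.4
```

>>> step_arm(
  rows=[0, 0, 0.53, 0, 0, 0, 0, 0, 0.53, 0, 0, 0, 0, 0, 0.53, 0, 0, 0, 0, 0, 0.53, 0, 0, 0, 0, 0, 0.53, 0, 0, 0],
)

```text
time: 5.92
tcp_pos: [508.8, -32.5, 159.0]
eef_rot: [0.998, 0.06, 0.0, 0.0]
contact_force: [0.5, 0.3, -3.1]
grip_width: 0.27
finger_force: 59.9
```

>>> step_arm(
  rows=[-0.047, -0.696, 0, 0, 0, -0.06, -0.047, -0.696, 0, 0, 0, -0.06, -0.047, -0.696, 0, 0, 0, -0.06, -0.047, -0.696, 0, 0, 0, -0.06, -0.047, -0.696, 0, 0, 0, -0.06],
)

```text
time: 6.55
tcp_pos: [501.7, -137.6, 158.4]
eef_rot: [0.999, 0.045, 0.0, 0.0]
contact_force: [-1.3, -0.4, -4.1]
grip_width: 0.275
finger_force: 59.9
```

>>> step_arm(
  rows=[-0.047, -0.696, 0, 0, 0, -0.06, -0.047, -0.696, 0, 0, 0, -0.06, -0.047, -0.696, 0, 0, 0, -0.06, -0.047, -0.696, 0, 0, 0, -0.06, -0.047, -0.696, 0, 0, 0, -0.06],
)

```text
time: 7.18
tcp_pos: [494.6, -242.5, 157.9]
eef_rot: [1.0, 0.03, 0.0, -0.0]
contact_force: [1.1, 0.7, -4.2]
grip_width: 0.274
finger_force: 59.9
```

>>> step_arm(
  rows=[-0.047, -0.696, 0, 0, 0, -0.06, -0.047, -0.696, 0, 0, 0, -0.06, -0.047, -0.696, 0, 0, 0, -0.06, -0.047, -0.696, 0, 0, 0, -0.06, -0.047, -0.696, 0, 0, 0, -0.06],
)

```text
time: 7.8
tcp_pos: [487.5, -347.1, 157.7]
eef_rot: [1.0, 0.015, -0.0, -0.0]
contact_force: [-0.1, 0.2, -3.6]
grip_width: 0.272
finger_force: 59.9
```

>>> step_arm(
  rows=[0, 0, 0, 0, 0, 0, 0, 0, -0.6, 0, 0, 0, 0, 0, -0.6, 0, 0, 0, 0, 0, -0.6, 0, 0, 0, 0, 0, -0.4, 0, 0, 0],
)

```text
time: 8.43
tcp_pos: [487.1, -344.8, 89.3]
eef_rot: [1.0, 0.015, -0.001, -0.001]
contact_force: [0.3, 0.8, -4.5]
grip_width: 0.271
finger_force: 60.0
```

>>> step_arm(
  rows=[0, 0, -0.14, 0, 0, 0, 0, 0, -0.14, 0, 0, 0, 0, 0, -0.14, 0, 0, 0, 0, 0, -0.08, 0, 0, 0, 0, 0, 0, 0, 0, 0],
)

```text
time: 9.05
tcp_pos: [487.6, -345.7, 76.7]
eef_rot: [1.0, 0.015, -0.0, -0.0]
contact_force: [-0.8, -0.4, -4.6]
grip_width: 0.268
finger_force: 59.9
```

>>> step_arm(
  rows=[0, 0, -0.08, 0, 0, 0, 0, 0, 0, 0, 0, 0, 0, 0, 0, 0, 0, 0, 0, 0, 0, 0, 0, 0, 0, 0, 0, 0, 0, 0],
)

```text
time: 9.68
tcp_pos: [487.7, -345.8, 74.5]
eef_rot: [1.0, 0.015, 0.0, 0.0]
contact_force: [-0.8, 1.0, -3.5]
grip_width: 0.27
finger_force: 60.1
```

>>> step_arm(
  rows=[0, 0, -0.04, 0, 0, 0, 0, 0, 0, 0, 0, 0, 0, 0, 0, 0, 0, 0, 0, 0, 0, 0, 0, 0, 0, 0, 0, 0, 0, 0],
)

```text
time: 10.3
tcp_pos: [487.7, -345.8, 74.5]
eef_rot: [1.0, 0.015, 0.0, 0.0]
contact_force: [-3.9, 2.6, 5.5]
grip_width: 0.265
finger_force: 61.3
```

>>> step_arm(
  rows=[0, 0, 0, 0, 0, 0, 0, 0, 0, 0, 0, 0, 0, 0, 0, 0, 0, 0, 0, 0, 0, 0, 0, 0, 0, 0, 0, 0, 0, 0],
  gripper=1,
)

```text
time: 10.92
tcp_pos: [487.7, -345.7, 73.1]
eef_rot: [1.0, 0.015, -0.0, -0.0]
contact_force: [-0.3, -0.1, 1.0]
grip_width: 0.996
finger_force: 0.0
```

>>> step_arm(
  rows=[0, 0, 0.6, 0, 0, 0, 0, 0, 0.6, 0, 0, 0, 0, 0, 0.6, 0, 0, 0, 0, 0, 0.6, 0, 0, 0, 0, 0, 0.6, 0, 0, 0],
)

```text
time: 11.55
tcp_pos: [487.8, -345.8, 164.8]
eef_rot: [1.0, 0.015, 0.0, 0.0]
contact_force: [0.1, -0.4, -0.8]
grip_width: 0.997
finger_force: 0.0
```

>>> step_arm(
  rows=[0.027, 0.694, 0.15, 0, 0, 0.02, 0.027, 0.694, 0.15, 0, 0, 0.02, 0.027, 0.694, 0.15, 0, 0, 0.02, 0.027, 0.694, 0.15, 0, 0, 0.02, 0.027, 0.694, 0.15, 0, 0, 0.02],
)

```text
time: 12.18
tcp_pos: [491.7, -239.8, 185.8]
eef_rot: [1.0, 0.02, -0.0, -0.0]
contact_force: [1.0, -0.5, -0.3]
grip_width: 1.004
finger_force: 0.0
```

>>> step_arm(
  rows=[0.027, 0.694, 0.15, 0, 0, 0.02, 0.027, 0.694, 0.15, 0, 0, 0.02, 0.027, 0.694, 0.15, 0, 0, 0.02, 0.027, 0.694, 0.15, 0, 0, 0.02, 0.027, 0.694, 0.15, 0, 0, 0.02],
)

```text
time: 12.8
tcp_pos: [495.8, -136.1, 208.5]
eef_rot: [1.0, 0.025, 0.0, 0.0]
contact_force: [-0.0, -0.2, 0.4]
grip_width: 0.998
finger_force: 0.0
```

>>> step_arm(
  rows=[0.027, 0.694, 0.15, 0, 0, 0.02, 0.027, 0.694, 0.15, 0, 0, 0.02, 0.027, 0.694, 0.15, 0, 0, 0.02, 0.027, 0.694, 0.15, 0, 0, 0.02, 0.027, 0.694, 0.15, 0, 0, 0.02],
)

```text
time: 13.42
tcp_pos: [499.7, -32.1, 231.0]
eef_rot: [1.0, 0.03, 0.0, -0.0]
contact_force: [0.3, -0.9, 0.1]
grip_width: 1.003
finger_force: 0.0
```

>>> step_arm(
  rows=[0, 0, 0, 0, 0, 0, 0, 0, 0, 0, 0, 0, 0, 0, 0, 0, 0, 0, 0, 0, 0, 0, 0, 0, 0, 0, 0, 0, 0, 0],
)

```text
time: 14.05
tcp_pos: [499.8, -33.8, 230.6]
eef_rot: [1.0, 0.03, -0.0, 0.0]
contact_force: [-0.1, -0.3, 0.1]
grip_width: 1.0
finger_force: 0.0
```

Run:
```python
from h import *
c=cam('wrist'); s=cam('top'); cv2.imwrite('pics/w2.png',c['color']); cv2.imwrite('pics/t2.png',s['color']); print(env.state()['tcp_pos'])
```

```text
[499.78396116 -33.60227625 230.6245126 ]
```

View pics/w2.png

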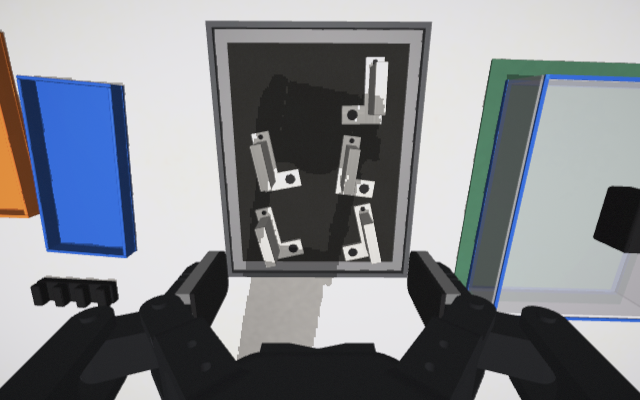

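View pics/t2.png

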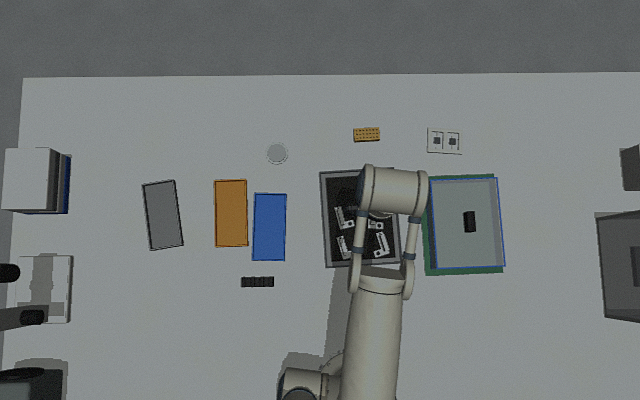

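The cover now stands on the mat (top view (465,223)) and the brackets are exposed. The wrist view shows ear holes at about (353,115), (290,179), (364,189), (293,248) and (353,252), with a small dot at each arm's far end. I measure the poses from these hole pairs.

```bash
cat >> h.py <<'E'
def holes(c,box,thr=110,z=13):
    u0,v0,u1,v1=box; s=8
    g=cv2.cvtColor(c['color'],cv2.COLOR_BGR2GRAY)[v0:v1,u0:u1]; g=cv2.resize(g,None,fx=s,fy=s,interpolation=cv2.INTER_CUBIC)
    m=(g>thr).astype(np.uint8); cs,h=cv2.findContours(m,cv2.RETR_CCOMP,cv2.CHAIN_APPROX_NONE); out=[]
    for k,hh in zip(cs,h[0]):
        a=cv2.contourArea(k)/s/s
        if hh[3]>=0 and a>3:
            M=cv2.moments(k); u=(M['m10']/M['m00']+.5)/s-.5+u0; v=(M['m01']/M['m00']+.5)/s-.5+v0
            out.append((round(u,1),round(v,1),round(a,1),p2w(c,u,v,z)[:2].round(1)))
    return out
E
python3 - <<'E'
from h import *
w=cam('wrist')
for t in (70,90,110,130): print(t,holes(w,(228,44,410,262),t))
s=cam('top');k=s['color'].max(2)<60;k[:200]=0;k[250:]=0;k[:,:455]=0;k[:,490:]=0;print('knob',rect(s,k,103))
cv2.imwrite('pics/w3.png',cv2.resize(w['color'][44:270,225:412],None,fx=2.6,fy=2.6,interpolation=cv2.INTER_CUBIC))
E
```

```text
70 [(363.6, 188.4, 54.8, array([483.9, -90.4])), (351.4, 140.4, 13.7, array([540.3, -70.2])), (289.9, 178.7, 55.2, array([490.5,  -0.5])), (260.2, 136.6, 13.9, array([538.2,  35.5])), (351.8, 114.5, 74.2, array([569.1, -68.1])), (370.4, 72.9, 6.0, array([614.1, -84.3])), (374.3, 61.6, 9.8, array([625.6, -87.4])), (362.5, 259.3, 41.5, array([389.2, -98.7])), (352.4, 252.0, 44.2, array([398.8, -84.6])), (292.8, 248.2, 51.1, array([399.4,  -7.5])), (263.6, 212.4, 12.1, array([445.7,  30.5])), (362.4, 208.8, 9.6, array([458. , -91.5]))]
90 [(292.8, 248.2, 57.1, array([399.4,  -7.6])), (261.8, 218.9, 4.4, array([437.1,  32.7])), (263.7, 212.4, 15.6, array([445.7,  30.5])), (352.4, 252.0, 49.3, array([398.8, -84.6])), (367.1, 222.6, 3.3, array([440.1, -99.3])), (363.4, 231.2, 42.2, array([428.3, -95.9])), (362.4, 208.8, 12.1, array([457.9, -91.5])), (363.7, 188.4, 61.3, array([484. , -90.4])), (344.5, 166.7, 122.8, array([509.1, -64.9])), (351.4, 140.3, 17.4, array([540.3, -70.3])), (289.9, 178.7, 61.9, array([490.5,  -0.5])), (267.7, 162.4, 228.1, array([508.6,  26.4])), (260.2, 136.6, 17
[... 386 characters left out ...]
.3])), (289.9, 178.7, 67.3, array([490.5,  -0.6])), (260.2, 136.6, 21.2, array([538.3,  35.5])), (351.8, 114.5, 89.6, array([569.2, -68.1])), (371.8, 88.8, 304.4, array([597.8, -87.7]))]
130 [(292.9, 248.4, 70.8, array([399.2,  -7.6])), (263.7, 212.4, 24.7, array([445.8,  30.5])), (352.4, 251.9, 58.0, array([398.8, -84.6])), (362.5, 208.9, 17.9, array([457.8, -91.6])), (363.7, 188.4, 71.3, array([484. , -90.5])), (351.4, 140.3, 25.6, array([540.4, -70.3])), (289.9, 178.7, 72.3, array([490.6,  -0.6])), (260.2, 136.6, 25.7, array([538.3,  35.6])), (351.8, 114.4, 98.1, array([569.2, -68.1])), (371.8, 89.0, 336.1, array([597.7, -87.7]))]
knob (array([ 484.9, -341.2]), array([33.1, 61.4]), 0.027)
```

View pics/w3.png

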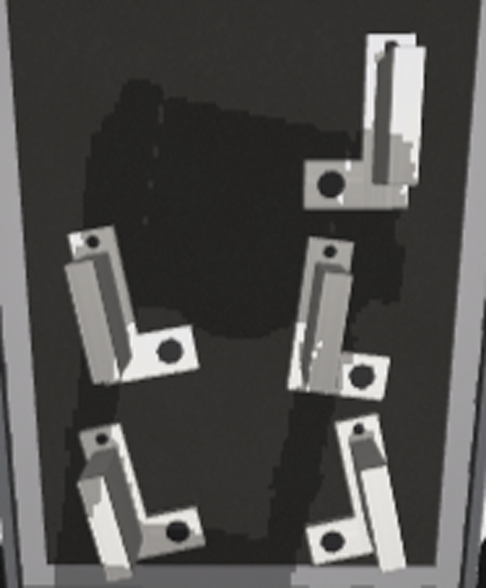

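All five hole pairs are about 60 mm apart, matching (-30, ∓12.5) to (25, ±10) in the bracket frame, so I can compute the grasps from them.

```bash
cat >> h.py <<'E'
BLUE=(485.2,246.1,-.034); ORANGE=(529.3,364.5,.031)
def yaw(): q=env.state()['eef_rot']; return 2*np.arctan2(q[1],q[0])
def brackets():
    w=cam('wrist'); H=[]
    ft=lambda u,v:(228<u<415)
    for t in (70,90,110,130):
        for h in holes(w,(215,40,425,275),t):
            H.append(h)
    big=[h for h in H if 38<h[2]<110]; sm=[h for h in H if 7<h[2]<30]; res=[]
    for b in big:
        for s in sm:
            d=b[3]-s[3]
            if abs(np.linalg.norm(d)-59.8)<1.5:
                # which hand: fin face lies along the arm
                for hand,sg in (('L',1),('R',-1)):
                    psi=np.arctan2(d[1],d[0])-sg*.388; f=s[3]+30*np.array([np.cos(psi),np.sin(psi)])
                    th=(psi+np.pi/2)%np.pi-np.pi/2
                    res.append((hand,f.round(1),round(th,3)))
    out=[]
    for r in res:   # keep |th|<.25 (arm roughly along base y or x) and drop repeats
        if abs(r[2])<.33 and not any(np.linalg.norm(r[1]-o[1])<8 for o in out): out.append(r)
    return out
def slot(T,x): return np.array([T[0]+x*np.cos(T[2]),T[1]+x*np.sin(T[2])]).round(1),round(T[2]+np.pi/2,3)
E
python3 - <<'E'
from h import *
for b in brackets(): print(*b)
print(env.state()['tcp_pos'].round(1),yaw().round(3))
for x in (-67.5,-7.5,52.5): print('blue',slot(BLUE,x))
for x in (-27.5,52.5): print('or',slot(ORANGE,x))
E
```

```text
L [510.3 -68.8] -0.045
L [509.2  27.9] 0.257
R [595.6 -89.2] 0.057
R [429.1 -99.6] 0.272
L [417.   21.7] 0.299
[499.8 -33.5 230.7] 0.06
blue (array([417.7, 248.4]), 1.537)
blue (array([477.7, 246.4]), 1.537)
blue (array([537.7, 244.3]), 1.537)
or (array([501.8, 363.6]), 1.602)
or (array([581.8, 366.1]), 1.602)
```

>>> step_arm(
  rows=[0.069, -0.235, -0.676, 0, 0, -0.21, 0.069, -0.235, -0.676, 0, 0, -0.21, 0.069, -0.235, -0.676, 0, 0, -0.21, 0.069, -0.235, -0.676, 0, 0, -0.21, 0.069, -0.235, -0.676, 0, 0, -0.21],
  gripper=0.5,
)

```text
time: 14.92
tcp_pos: [510.1, -69.2, 127.5]
eef_rot: [1.0, -0.023, -0.0, -0.0]
contact_force: [-0.4, 0.6, 1.4]
grip_width: 0.496
finger_force: 0.0
```

>>> step_arm(
  rows=[0, 0, -0.676, 0, 0, 0, 0, 0, -0.676, 0, 0, 0, 0, 0, -0.676, 0, 0, 0, 0, 0, -0.676, 0, 0, 0, 0, 0, -0.676, 0, 0, 0],
)

```text
time: 15.55
tcp_pos: [510.1, -68.4, 26.6]
eef_rot: [1.0, -0.022, 0.0, -0.0]
contact_force: [-0.3, 0.0, 0.1]
grip_width: 0.502
finger_force: 0.0
```

>>> step_arm(
  rows=[0, 0, 0, 0, 0, 0, 0, 0, 0, 0, 0, 0, 0, 0, 0, 0, 0, 0, 0, 0, 0, 0, 0, 0, 0, 0, 0, 0, 0, 0],
  gripper=0,
)

```text
time: 16.18
tcp_pos: [510.3, -68.7, 28.2]
eef_rot: [1.0, -0.023, 0.0, 0.0]
contact_force: [0.5, 0.1, -2.0]
grip_width: 0.127
finger_force: 60.4
```

>>> step_arm(
  rows=[0, 0, 0, 0, 0, 0, 0, 0, 0, 0, 0, 0, 0, 0, 0, 0, 0, 0, 0, 0, 0, 0, 0, 0, 0, 0, 0, 0, 0, 0],
)

```text
time: 16.8
tcp_pos: [510.2, -68.7, 28.0]
eef_rot: [1.0, -0.023, 0.0, 0.0]
contact_force: [0.3, -0.4, 0.2]
grip_width: 0.127
finger_force: 60.7
```

>>> step_arm(
  rows=[0, 0, 0.6, 0, 0, 0, 0, 0, 0.6, 0, 0, 0, 0, 0, 0.6, 0, 0, 0, 0, 0, 0.6, 0, 0, 0, 0, 0, 0.6, 0, 0, 0],
)

```text
time: 17.42
tcp_pos: [510.3, -68.7, 119.5]
eef_rot: [1.0, -0.023, 0.0, 0.0]
contact_force: [0.4, -1.0, -1.0]
grip_width: 0.129
finger_force: 60.7
```

>>> step_arm(
  rows=[-0.154, 0.529, 0, 0, 0, 0.791, -0.154, 0.529, 0, 0, 0, 0.791, -0.154, 0.529, 0, 0, 0, 0.791, -0.154, 0.529, 0, 0, 0, 0.791, -0.154, 0.529, 0, 0, 0, 0.791],
)

```text
time: 18.05
tcp_pos: [486.9, 11.2, 118.6]
eef_rot: [0.984, 0.176, 0.0, 0.0]
contact_force: [0.3, 0.2, -1.3]
grip_width: 0.122
finger_force: 60.7
```

>>> step_arm(
  rows=[-0.154, 0.529, 0, 0, 0, 0.791, -0.154, 0.529, 0, 0, 0, 0.791, -0.154, 0.529, 0, 0, 0, 0.791, -0.154, 0.529, 0, 0, 0, 0.791, -0.154, 0.529, 0, 0, 0, 0.791],
)

```text
time: 18.68
tcp_pos: [463.8, 90.6, 118.6]
eef_rot: [0.931, 0.366, 0.0, 0.0]
contact_force: [0.5, 0.6, -1.8]
grip_width: 0.126
finger_force: 60.7
```

>>> step_arm(
  rows=[-0.154, 0.529, 0, 0, 0, 0.791, -0.154, 0.529, 0, 0, 0, 0.791, -0.154, 0.529, 0, 0, 0, 0.791, -0.154, 0.529, 0, 0, 0, 0.791, -0.154, 0.529, 0, 0, 0, 0.791],
)

```text
time: 19.3
tcp_pos: [440.7, 169.9, 118.6]
eef_rot: [0.841, 0.541, 0.0, 0.0]
contact_force: [-0.3, -0.5, -2.2]
grip_width: 0.128
finger_force: 60.7
```

>>> step_arm(
  rows=[-0.154, 0.529, 0, 0, 0, 0.791, -0.154, 0.529, 0, 0, 0, 0.791, -0.154, 0.529, 0, 0, 0, 0.791, -0.154, 0.529, 0, 0, 0, 0.791, -0.154, 0.529, 0, 0, 0, 0.791],
)

```text
time: 19.92
tcp_pos: [417.6, 249.3, 118.6]
eef_rot: [0.718, 0.696, 0.0, 0.0]
contact_force: [0.5, 0.2, -2.1]
grip_width: 0.125
finger_force: 60.7
```

>>> step_arm(
  rows=[0, 0, 0, 0, 0, 0, 0, 0, -0.6, 0, 0, 0, 0, 0, -0.6, 0, 0, 0, 0, 0, -0.6, 0, 0, 0, 0, 0, -0.6, 0, 0, 0],
)

```text
time: 20.55
tcp_pos: [417.4, 248.3, 43.9]
eef_rot: [0.719, 0.695, -0.001, -0.0]
contact_force: [0.5, 0.0, -2.0]
grip_width: 0.13
finger_force: 60.7
```

>>> step_arm(
  rows=[0, 0, -0.2, 0, 0, 0, 0, 0, -0.2, 0, 0, 0, 0, 0, -0.2, 0, 0, 0, 0, 0, -0.1, 0, 0, 0, 0, 0, 0, 0, 0, 0],
)

```text
time: 21.18
tcp_pos: [417.8, 248.8, 24.9]
eef_rot: [0.719, 0.695, -0.0, 0.0]
contact_force: [0.3, -0.4, -0.8]
grip_width: 0.125
finger_force: 60.7
```

>>> step_arm(
  rows=[0, 0, -0.04, 0, 0, 0, 0, 0, 0, 0, 0, 0, 0, 0, 0, 0, 0, 0, 0, 0, 0, 0, 0, 0, 0, 0, 0, 0, 0, 0],
)

```text
time: 21.8
tcp_pos: [418.0, 248.9, 24.0]
eef_rot: [0.719, 0.695, 0.0, 0.0]
contact_force: [-0.3, 0.2, 0.7]
grip_width: 0.128
finger_force: 60.9
```

>>> step_arm(
  rows=[0, 0, 0, 0, 0, 0, 0, 0, 0, 0, 0, 0, 0, 0, 0, 0, 0, 0, 0, 0, 0, 0, 0, 0, 0, 0, 0, 0, 0, 0],
  gripper=0.35,
)

```text
time: 22.42
tcp_pos: [417.7, 248.8, 23.7]
eef_rot: [0.719, 0.695, -0.0, -0.0]
contact_force: [0.4, 0.4, 0.5]
grip_width: 0.35
finger_force: 0.0
```

>>> step_arm(
  rows=[0, 0, 0.6, 0, 0, 0, 0, 0, 0.6, 0, 0, 0, 0, 0, 0.6, 0, 0, 0, 0, 0, 0.6, 0, 0, 0, 0, 0, 0.6, 0, 0, 0],
)

```text
time: 23.05
tcp_pos: [417.9, 248.8, 115.3]
eef_rot: [0.719, 0.695, 0.0, 0.0]
contact_force: [0.3, 0.7, -0.5]
grip_width: 0.351
finger_force: 0.0
```

>>> step_arm(
  rows=[0.183, -0.627, 0.26, 0, 0, -0.985, 0.183, -0.627, 0.26, 0, 0, -0.985, 0.183, -0.627, 0.26, 0, 0, -0.985, 0.183, -0.627, 0.26, 0, 0, -0.985, 0.183, -0.627, 0.26, 0, 0, -0.985],
  gripper=0.9,
)

```text
time: 23.68
tcp_pos: [445.3, 154.1, 153.7]
eef_rot: [0.868, 0.497, 0.0, 0.0]
contact_force: [0.2, 0.6, -0.3]
grip_width: 0.899
finger_force: 0.0
```

>>> step_arm(
  rows=[0.183, -0.627, 0.26, 0, 0, -0.985, 0.183, -0.627, 0.26, 0, 0, -0.985, 0.183, -0.627, 0.26, 0, 0, -0.985, 0.183, -0.627, 0.26, 0, 0, -0.985, 0.183, -0.627, 0.26, 0, 0, -0.985],
)

```text
time: 24.3
tcp_pos: [472.7, 60.0, 192.7]
eef_rot: [0.963, 0.271, 0.0, 0.0]
contact_force: [0.7, -0.0, 0.2]
grip_width: 0.903
finger_force: 0.0
```

>>> step_arm(
  rows=[0.183, -0.627, 0.26, 0, 0, -0.985, 0.183, -0.627, 0.26, 0, 0, -0.985, 0.183, -0.627, 0.26, 0, 0, -0.985, 0.183, -0.627, 0.26, 0, 0, -0.985, 0.183, -0.627, 0.26, 0, 0, -0.985],
)

```text
time: 24.92
tcp_pos: [500.2, -34.0, 231.6]
eef_rot: [1.0, 0.028, 0.0, -0.0]
contact_force: [0.4, 0.2, 0.1]
grip_width: 0.9
finger_force: 0.0
```

>>> step_arm(
  rows=[0, 0, 0, 0, 0, 0, 0, 0, 0, 0, 0, 0, 0, 0, 0, 0, 0, 0, 0, 0, 0, 0, 0, 0, 0, 0, 0, 0, 0, 0],
)

```text
time: 25.55
tcp_pos: [500.0, -33.0, 230.6]
eef_rot: [1.0, 0.03, -0.0, -0.0]
contact_force: [-0.6, 0.6, -0.1]
grip_width: 0.902
finger_force: 0.0
```

Run:
```python
from h import *
for b in brackets(): print(*b)
print(env.state()['tcp_pos'].round(1),yaw().round(3))
cv2.imwrite('pics/w4.png',cam('wrist')['color'])
```

```text
L [509.2  27.8] 0.257
R [595.9 -89.2] 0.058
R [429.1 -99.6] 0.272
L [417.   21.7] 0.299
[500.  -33.1 230.6] 0.06
```

View pics/w4.png

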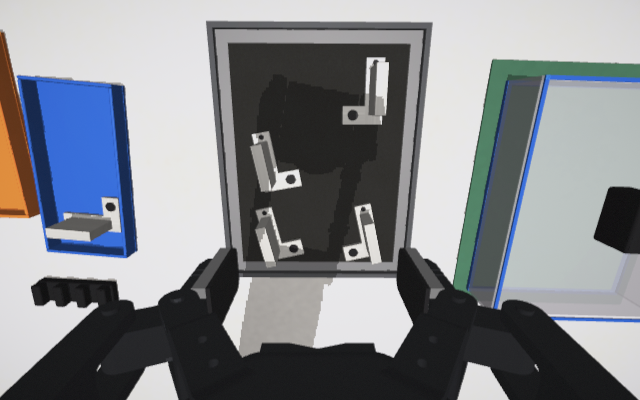

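The wrist view shows the first bracket flat in the blue tray near (85,225). The other four are unmoved. Next I pick the mid-left one.

>>> step_arm(
  rows=[0.061, 0.405, -0.676, 0, 0, 0.394, 0.061, 0.405, -0.676, 0, 0, 0.394, 0.061, 0.405, -0.676, 0, 0, 0.394, 0.061, 0.405, -0.676, 0, 0, 0.394, 0.061, 0.405, -0.676, 0, 0, 0.394],
  gripper=0.5,
)

```text
time: 26.28
tcp_pos: [509.1, 28.4, 127.5]
eef_rot: [0.992, 0.129, -0.0, -0.0]
contact_force: [0.1, 0.4, -0.5]
grip_width: 0.5
finger_force: 0.0
```

>>> step_arm(
  rows=[0, 0, -0.676, 0, 0, 0, 0, 0, -0.676, 0, 0, 0, 0, 0, -0.676, 0, 0, 0, 0, 0, -0.676, 0, 0, 0, 0, 0, -0.676, 0, 0, 0],
)

```text
time: 26.9
tcp_pos: [509.2, 26.9, 26.6]
eef_rot: [0.992, 0.127, 0.0, 0.0]
contact_force: [1.1, -0.3, -0.4]
grip_width: 0.501
finger_force: 0.0
```

>>> step_arm(
  rows=[0, 0, 0, 0, 0, 0, 0, 0, 0, 0, 0, 0, 0, 0, 0, 0, 0, 0, 0, 0, 0, 0, 0, 0, 0, 0, 0, 0, 0, 0],
  gripper=0,
)

```text
time: 27.52
tcp_pos: [509.4, 27.3, 28.2]
eef_rot: [0.992, 0.128, 0.0, 0.0]
contact_force: [0.2, -0.3, -1.7]
grip_width: 0.129
finger_force: 60.5
```

>>> step_arm(
  rows=[0, 0, 0.6, 0, 0, 0, 0, 0, 0.6, 0, 0, 0, 0, 0, 0.6, 0, 0, 0, 0, 0, 0.6, 0, 0, 0, 0, 0, 0.6, 0, 0, 0],
)

```text
time: 28.15
tcp_pos: [509.4, 27.3, 119.5]
eef_rot: [0.992, 0.128, 0.0, 0.0]
contact_force: [-0.6, 0.4, -1.1]
grip_width: 0.127
finger_force: 60.5
```

>>> step_arm(
  rows=[-0.07, 0.486, 0, 0, 0, 0.853, -0.07, 0.486, 0, 0, 0, 0.853, -0.07, 0.486, 0, 0, 0, 0.853, -0.07, 0.486, 0, 0, 0, 0.853, -0.07, 0.486, 0, 0, 0, 0.853],
)

```text
time: 28.78
tcp_pos: [498.7, 100.7, 118.5]
eef_rot: [0.942, 0.336, 0.0, -0.0]
contact_force: [0.3, -0.4, -1.2]
grip_width: 0.13
finger_force: 60.7
```

>>> step_arm(
  rows=[-0.07, 0.486, 0, 0, 0, 0.853, -0.07, 0.486, 0, 0, 0, 0.853, -0.07, 0.486, 0, 0, 0, 0.853, -0.07, 0.486, 0, 0, 0, 0.853, -0.07, 0.486, 0, 0, 0, 0.853],
)

```text
time: 29.4
tcp_pos: [488.2, 173.6, 118.6]
eef_rot: [0.849, 0.528, 0.0, 0.0]
contact_force: [0.9, -0.1, -1.2]
grip_width: 0.126
finger_force: 60.7
```

>>> step_arm(
  rows=[-0.07, 0.486, 0, 0, 0, 0.853, -0.07, 0.486, 0, 0, 0, 0.853, -0.07, 0.486, 0, 0, 0, 0.853, -0.07, 0.486, 0, 0, 0, 0.853, -0.07, 0.486, 0, 0, 0, 0.853],
)

```text
time: 30.02
tcp_pos: [477.7, 246.5, 118.5]
eef_rot: [0.718, 0.696, 0.0, -0.0]
contact_force: [-0.3, -0.1, -1.5]
grip_width: 0.132
finger_force: 60.7
```

>>> step_arm(
  rows=[0, 0, 0, 0, 0, 0, 0, 0, -0.6, 0, 0, 0, 0, 0, -0.6, 0, 0, 0, 0, 0, -0.6, 0, 0, 0, 0, 0, -0.6, 0, 0, 0],
)

```text
time: 30.65
tcp_pos: [477.3, 245.6, 43.9]
eef_rot: [0.72, 0.694, -0.001, -0.0]
contact_force: [0.1, -0.3, -1.7]
grip_width: 0.13
finger_force: 60.7
```

>>> step_arm(
  rows=[0, 0, -0.25, 0, 0, 0, 0, 0, -0.25, 0, 0, 0, 0, 0, -0.2, 0, 0, 0, 0, 0, -0.033, 0, 0, 0, 0, 0, 0, 0, 0, 0],
)

```text
time: 31.28
tcp_pos: [477.9, 246.2, 24.2]
eef_rot: [0.719, 0.695, 0.0, 0.0]
contact_force: [0.3, -0.2, -1.4]
grip_width: 0.13
finger_force: 60.8
```

>>> step_arm(
  rows=[0, 0, 0, 0, 0, 0, 0, 0, 0, 0, 0, 0, 0, 0, 0, 0, 0, 0, 0, 0, 0, 0, 0, 0, 0, 0, 0, 0, 0, 0],
  gripper=0.35,
)

```text
time: 31.9
tcp_pos: [477.8, 246.1, 23.9]
eef_rot: [0.719, 0.695, 0.0, 0.0]
contact_force: [-0.6, 0.4, 0.2]
grip_width: 0.353
finger_force: 0.0
```

>>> step_arm(
  rows=[0, 0, 0.6, 0, 0, 0, 0, 0, 0.6, 0, 0, 0, 0, 0, 0.6, 0, 0, 0, 0, 0, 0.6, 0, 0, 0, 0, 0, 0.6, 0, 0, 0],
)

```text
time: 32.52
tcp_pos: [477.9, 246.1, 115.5]
eef_rot: [0.719, 0.695, 0.0, 0.0]
contact_force: [-0.3, 0.4, 0.5]
grip_width: 0.35
finger_force: 0.0
```

>>> step_arm(
  rows=[0.05, -0.621, 0.26, 0, 0, -0.985, 0.05, -0.621, 0.26, 0, 0, -0.985, 0.05, -0.621, 0.26, 0, 0, -0.985, 0.05, -0.621, 0.26, 0, 0, -0.985, 0.05, -0.621, 0.26, 0, 0, -0.985],
  gripper=0.9,
)

```text
time: 33.15
tcp_pos: [485.3, 152.3, 153.9]
eef_rot: [0.868, 0.497, 0.0, 0.0]
contact_force: [0.7, 0.1, -0.2]
grip_width: 0.905
finger_force: 0.0
```

>>> step_arm(
  rows=[0.05, -0.621, 0.26, 0, 0, -0.985, 0.05, -0.621, 0.26, 0, 0, -0.985, 0.05, -0.621, 0.26, 0, 0, -0.985, 0.05, -0.621, 0.26, 0, 0, -0.985, 0.05, -0.621, 0.26, 0, 0, -0.985],
)

```text
time: 33.78
tcp_pos: [492.7, 59.1, 192.9]
eef_rot: [0.963, 0.27, 0.0, 0.0]
contact_force: [0.3, -0.2, 0.3]
grip_width: 0.901
finger_force: 0.0
```

>>> step_arm(
  rows=[0.05, -0.621, 0.26, 0, 0, -0.985, 0.05, -0.621, 0.26, 0, 0, -0.985, 0.05, -0.621, 0.26, 0, 0, -0.985, 0.05, -0.621, 0.26, 0, 0, -0.985, 0.05, -0.621, 0.26, 0, 0, -0.985],
)

```text
time: 34.4
tcp_pos: [500.2, -34.0, 231.9]
eef_rot: [1.0, 0.028, 0.0, 0.0]
contact_force: [0.3, 0.6, -0.6]
grip_width: 0.901
finger_force: 0.0
```

>>> step_arm(
  rows=[0, 0, 0, 0, 0, 0, 0, 0, 0, 0, 0, 0, 0, 0, 0, 0, 0, 0, 0, 0, 0, 0, 0, 0, 0, 0, 0, 0, 0, 0],
)

```text
time: 35.02
tcp_pos: [500.2, -33.1, 230.7]
eef_rot: [1.0, 0.03, -0.0, -0.0]
contact_force: [-0.0, -0.7, -0.3]
grip_width: 0.9
finger_force: 0.0
```

Run:
```python
from h import *
for b in brackets(): print(*b)
print(env.state()['tcp_pos'].round(1),yaw().round(3))
cv2.imwrite('pics/w5.png',cam('wrist')['color'])
```

```text
R [595.6 -89.1] 0.058
R [429.2 -99.6] 0.272
L [417.   21.8] 0.299
[500.2 -33.1 230.8] 0.059
```

>>> step_arm(
  rows=[-0.555, 0.366, -0.676, 0, 0, 0.48, -0.555, 0.366, -0.676, 0, 0, 0.48, -0.555, 0.366, -0.676, 0, 0, 0.48, -0.555, 0.366, -0.676, 0, 0, 0.48, -0.555, 0.366, -0.676, 0, 0, 0.48],
  gripper=0.5,
)

```text
time: 35.75
tcp_pos: [416.4, 21.8, 128.9]
eef_rot: [0.989, 0.149, 0.0, -0.0]
contact_force: [0.2, -0.4, -0.6]
grip_width: 0.5
finger_force: 0.0
```

>>> step_arm(
  rows=[0, 0, -0.676, 0, 0, 0, 0, 0, -0.676, 0, 0, 0, 0, 0, -0.676, 0, 0, 0, 0, 0, -0.676, 0, 0, 0, 0, 0, -0.676, 0, 0, 0],
)

```text
time: 36.38
tcp_pos: [417.5, 21.1, 27.1]
eef_rot: [0.989, 0.148, 0.0, 0.0]
contact_force: [0.6, -0.2, 0.3]
grip_width: 0.495
finger_force: 0.0
```

>>> step_arm(
  rows=[0, 0, 0, 0, 0, 0, 0, 0, 0, 0, 0, 0, 0, 0, 0, 0, 0, 0, 0, 0, 0, 0, 0, 0, 0, 0, 0, 0, 0, 0],
  gripper=0,
)

```text
time: 37.0
tcp_pos: [417.2, 21.5, 28.4]
eef_rot: [0.989, 0.149, 0.0, 0.0]
contact_force: [-0.4, -0.3, -0.1]
grip_width: 0.127
finger_force: 61.0
```

>>> step_arm(
  rows=[0, 0, 0.6, 0, 0, 0, 0, 0, 0.6, 0, 0, 0, 0, 0, 0.6, 0, 0, 0, 0, 0, 0.6, 0, 0, 0, 0, 0, 0.6, 0, 0, 0],
)

```text
time: 37.62
tcp_pos: [417.1, 21.5, 119.6]
eef_rot: [0.989, 0.149, 0.0, 0.0]
contact_force: [-0.4, 0.1, -1.2]
grip_width: 0.126
finger_force: 60.9
```

>>> step_arm(
  rows=[0.268, 0.494, 0, 0, 0, 0.825, 0.268, 0.494, 0, 0, 0, 0.825, 0.268, 0.494, 0, 0, 0, 0.825, 0.268, 0.494, 0, 0, 0, 0.825, 0.268, 0.494, 0, 0, 0, 0.825],
)

```text
time: 38.25
tcp_pos: [457.5, 96.1, 118.7]
eef_rot: [0.937, 0.349, 0.0, 0.0]
contact_force: [-0.2, 0.3, -0.8]
grip_width: 0.129
finger_force: 61.0
```

>>> step_arm(
  rows=[0.268, 0.494, 0, 0, 0, 0.825, 0.268, 0.494, 0, 0, 0, 0.825, 0.268, 0.494, 0, 0, 0, 0.825, 0.268, 0.494, 0, 0, 0, 0.825, 0.268, 0.494, 0, 0, 0, 0.825],
)

```text
time: 38.88
tcp_pos: [497.7, 170.2, 118.6]
eef_rot: [0.846, 0.534, -0.0, -0.0]
contact_force: [-0.3, -0.2, -1.5]
grip_width: 0.13
finger_force: 61.0
```

>>> step_arm(
  rows=[0.268, 0.494, 0, 0, 0, 0.825, 0.268, 0.494, 0, 0, 0, 0.825, 0.268, 0.494, 0, 0, 0, 0.825, 0.268, 0.494, 0, 0, 0, 0.825, 0.268, 0.494, 0, 0, 0, 0.825],
)

```text
time: 39.5
tcp_pos: [537.9, 244.3, 118.5]
eef_rot: [0.718, 0.696, -0.0, -0.0]
contact_force: [0.5, 0.2, -1.8]
grip_width: 0.129
finger_force: 61.0
```

>>> step_arm(
  rows=[0, 0, 0, 0, 0, 0, 0, 0, -0.6, 0, 0, 0, 0, 0, -0.6, 0, 0, 0, 0, 0, -0.6, 0, 0, 0, 0, 0, -0.6, 0, 0, 0],
)

```text
time: 40.12
tcp_pos: [537.1, 243.4, 44.1]
eef_rot: [0.72, 0.694, -0.001, -0.0]
contact_force: [-0.3, 0.1, -1.0]
grip_width: 0.128
finger_force: 60.9
```

>>> step_arm(
  rows=[0, 0, -0.25, 0, 0, 0, 0, 0, -0.25, 0, 0, 0, 0, 0, -0.2, 0, 0, 0, 0, 0, -0.033, 0, 0, 0, 0, 0, 0, 0, 0, 0],
)

```text
time: 40.75
tcp_pos: [537.8, 243.9, 24.5]
eef_rot: [0.719, 0.695, 0.0, 0.0]
contact_force: [0.4, 0.2, -1.0]
grip_width: 0.128
finger_force: 61.0
```

>>> step_arm(
  rows=[0, 0, 0, 0, 0, 0, 0, 0, 0, 0, 0, 0, 0, 0, 0, 0, 0, 0, 0, 0, 0, 0, 0, 0, 0, 0, 0, 0, 0, 0],
  gripper=0.35,
)

```text
time: 41.38
tcp_pos: [537.6, 243.8, 24.1]
eef_rot: [0.719, 0.695, -0.0, 0.0]
contact_force: [0.4, -0.6, -0.4]
grip_width: 0.352
finger_force: 0.0
```

>>> step_arm(
  rows=[0, 0, 0.6, 0, 0, 0, 0, 0, 0.6, 0, 0, 0, 0, 0, 0.6, 0, 0, 0, 0, 0, 0.6, 0, 0, 0, 0, 0, 0.6, 0, 0, 0],
)

```text
time: 42.0
tcp_pos: [537.7, 243.8, 115.8]
eef_rot: [0.719, 0.695, 0.0, 0.0]
contact_force: [-0.1, 0.5, -0.4]
grip_width: 0.349
finger_force: 0.0
```

>>> step_arm(
  rows=[-0.083, -0.616, 0.26, 0, 0, -0.985, -0.083, -0.616, 0.26, 0, 0, -0.985, -0.083, -0.616, 0.26, 0, 0, -0.985, -0.083, -0.616, 0.26, 0, 0, -0.985, -0.083, -0.616, 0.26, 0, 0, -0.985],
  gripper=0.9,
)

```text
time: 42.62
tcp_pos: [525.1, 150.8, 154.1]
eef_rot: [0.868, 0.497, 0.0, 0.0]
contact_force: [0.0, -0.7, -0.6]
grip_width: 0.901
finger_force: 0.0
```

>>> step_arm(
  rows=[-0.083, -0.616, 0.26, 0, 0, -0.985, -0.083, -0.616, 0.26, 0, 0, -0.985, -0.083, -0.616, 0.26, 0, 0, -0.985, -0.083, -0.616, 0.26, 0, 0, -0.985, -0.083, -0.616, 0.26, 0, 0, -0.985],
)

```text
time: 43.25
tcp_pos: [512.5, 58.4, 193.1]
eef_rot: [0.963, 0.27, 0.0, 0.0]
contact_force: [0.8, -0.6, 0.4]
grip_width: 0.898
finger_force: 0.0
```

>>> step_arm(
  rows=[-0.083, -0.616, 0.26, 0, 0, -0.985, -0.083, -0.616, 0.26, 0, 0, -0.985, -0.083, -0.616, 0.26, 0, 0, -0.985, -0.083, -0.616, 0.26, 0, 0, -0.985, -0.083, -0.616, 0.26, 0, 0, -0.985],
)

```text
time: 43.88
tcp_pos: [500.0, -34.0, 232.1]
eef_rot: [1.0, 0.028, 0.0, 0.0]
contact_force: [-0.2, 1.2, -0.8]
grip_width: 0.903
finger_force: 0.0
```

>>> step_arm(
  rows=[0, 0, 0, 0, 0, 0, 0, 0, 0, 0, 0, 0, 0, 0, 0, 0, 0, 0, 0, 0, 0, 0, 0, 0, 0, 0, 0, 0, 0, 0],
)

```text
time: 44.5
tcp_pos: [500.2, -33.1, 230.9]
eef_rot: [1.0, 0.03, -0.0, -0.0]
contact_force: [-0.6, -0.3, 0.8]
grip_width: 0.9
finger_force: 0.0
```

Run:
```python
from h import *
for b in brackets(): print(*b)
print(env.state()['tcp_pos'].round(1),yaw().round(3))
cv2.imwrite('pics/w6.png',cam('wrist')['color'])
```

```text
R [595.6 -89.1] 0.058
R [429.  -99.5] 0.274
[500.2 -33.1 231. ] 0.059
```

View pics/w6.png

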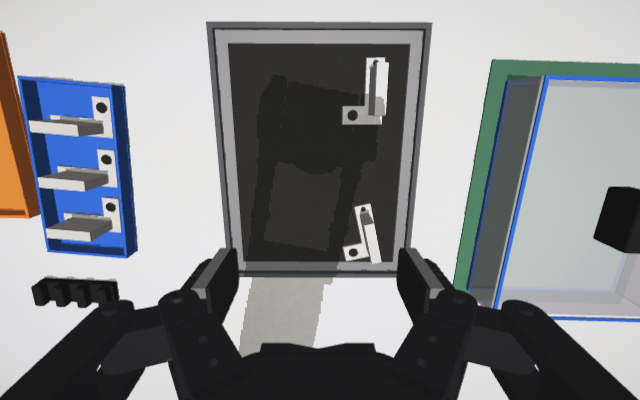

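All three left-hand brackets lie in the blue tray, with holes at (101,107), (106,158) and (110,207). The two right-hand ones remain.

>>> step_arm(
  rows=[-0.475, -0.443, -0.677, 0, 0, 0.428, -0.475, -0.443, -0.677, 0, 0, 0.428, -0.475, -0.443, -0.677, 0, 0, 0.428, -0.475, -0.443, -0.677, 0, 0, 0.428, -0.475, -0.443, -0.677, 0, 0, 0.428],
  gripper=0.5,
)

```text
time: 45.22
tcp_pos: [428.5, -100.2, 128.9]
eef_rot: [0.991, 0.137, 0.0, 0.0]
contact_force: [0.4, 0.0, 1.2]
grip_width: 0.499
finger_force: 0.0
```

>>> step_arm(
  rows=[0, 0, -0.676, 0, 0, 0, 0, 0, -0.676, 0, 0, 0, 0, 0, -0.676, 0, 0, 0, 0, 0, -0.676, 0, 0, 0, 0, 0, -0.676, 0, 0, 0],
)

```text
time: 45.85
tcp_pos: [429.5, -99.3, 27.2]
eef_rot: [0.991, 0.135, 0.0, -0.0]
contact_force: [-0.0, -0.6, -0.3]
grip_width: 0.5
finger_force: 0.0
```

>>> step_arm(
  rows=[0, 0, 0, 0, 0, 0, 0, 0, 0, 0, 0, 0, 0, 0, 0, 0, 0, 0, 0, 0, 0, 0, 0, 0, 0, 0, 0, 0, 0, 0],
  gripper=0,
)

```text
time: 46.48
tcp_pos: [429.2, -99.9, 28.5]
eef_rot: [0.991, 0.136, 0.0, 0.0]
contact_force: [-0.3, 0.1, 0.3]
grip_width: 0.125
finger_force: 61.1
```

>>> step_arm(
  rows=[0, 0, 0.6, 0, 0, 0, 0, 0, 0.6, 0, 0, 0, 0, 0, 0.6, 0, 0, 0, 0, 0, 0.6, 0, 0, 0, 0, 0, 0.6, 0, 0, 0],
)

```text
time: 47.1
tcp_pos: [429.1, -99.9, 119.7]
eef_rot: [0.991, 0.136, 0.0, 0.0]
contact_force: [0.9, -0.2, -1.9]
grip_width: 0.127
finger_force: 61.0
```

>>> step_arm(
  rows=[0.121, 0.772, 0, 0, 0, 0.665, 0.121, 0.772, 0, 0, 0, 0.665, 0.121, 0.772, 0, 0, 0, 0.665, 0.121, 0.772, 0, 0, 0, 0.665, 0.121, 0.772, 0, 0, 0, 0.665],
)

```text
time: 47.72
tcp_pos: [447.3, 16.7, 118.9]
eef_rot: [0.954, 0.299, 0.0, 0.0]
contact_force: [0.5, 0.0, -1.9]
grip_width: 0.127
finger_force: 60.9
```

>>> step_arm(
  rows=[0.121, 0.772, 0, 0, 0, 0.665, 0.121, 0.772, 0, 0, 0, 0.665, 0.121, 0.772, 0, 0, 0, 0.665, 0.121, 0.772, 0, 0, 0, 0.665, 0.121, 0.772, 0, 0, 0, 0.665],
)

```text
time: 48.35
tcp_pos: [465.4, 132.5, 118.8]
eef_rot: [0.892, 0.453, 0.0, 0.0]
contact_force: [0.2, 0.4, -2.0]
grip_width: 0.128
finger_force: 60.9
```

>>> step_arm(
  rows=[0.121, 0.772, 0, 0, 0, 0.665, 0.121, 0.772, 0, 0, 0, 0.665, 0.121, 0.772, 0, 0, 0, 0.665, 0.121, 0.772, 0, 0, 0, 0.665, 0.121, 0.772, 0, 0, 0, 0.665],
)

```text
time: 48.98
tcp_pos: [483.7, 248.5, 118.6]
eef_rot: [0.804, 0.594, 0.0, 0.0]
contact_force: [-0.3, -0.7, -0.9]
grip_width: 0.126
finger_force: 60.9
```

>>> step_arm(
  rows=[0.121, 0.772, 0, 0, 0, 0.665, 0.121, 0.772, 0, 0, 0, 0.665, 0.121, 0.772, 0, 0, 0, 0.665, 0.121, 0.772, 0, 0, 0, 0.665, 0.121, 0.772, 0, 0, 0, 0.665],
)

```text
time: 49.6
tcp_pos: [501.7, 364.5, 118.2]
eef_rot: [0.695, 0.719, -0.0, -0.0]
contact_force: [0.4, -0.7, -1.4]
grip_width: 0.125
finger_force: 60.9
```

>>> step_arm(
  rows=[0, 0, 0, 0, 0, 0, 0, 0, -0.6, 0, 0, 0, 0, 0, -0.6, 0, 0, 0, 0, 0, -0.6, 0, 0, 0, 0, 0, -0.6, 0, 0, 0],
)

```text
time: 50.22
tcp_pos: [501.3, 362.7, 44.2]
eef_rot: [0.696, 0.718, -0.001, -0.0]
contact_force: [0.2, 0.3, -1.3]
grip_width: 0.131
finger_force: 61.0
```

>>> step_arm(
  rows=[0, 0, -0.25, 0, 0, 0, 0, 0, -0.25, 0, 0, 0, 0, 0, -0.2, 0, 0, 0, 0, 0, -0.04, 0, 0, 0, 0, 0, 0, 0, 0, 0],
)

```text
time: 50.85
tcp_pos: [501.9, 363.5, 24.6]
eef_rot: [0.696, 0.718, 0.0, 0.0]
contact_force: [0.1, -0.8, -0.4]
grip_width: 0.128
finger_force: 61.1
```

>>> step_arm(
  rows=[0, 0, 0, 0, 0, 0, 0, 0, 0, 0, 0, 0, 0, 0, 0, 0, 0, 0, 0, 0, 0, 0, 0, 0, 0, 0, 0, 0, 0, 0],
  gripper=0.35,
)

```text
time: 51.48
tcp_pos: [501.6, 363.3, 23.9]
eef_rot: [0.696, 0.718, -0.0, -0.0]
contact_force: [0.5, -0.2, 0.5]
grip_width: 0.349
finger_force: 0.0
```

>>> step_arm(
  rows=[0, 0, 0.6, 0, 0, 0, 0, 0, 0.6, 0, 0, 0, 0, 0, 0.6, 0, 0, 0, 0, 0, 0.6, 0, 0, 0, 0, 0, 0.6, 0, 0, 0],
)

```text
time: 52.1
tcp_pos: [501.7, 363.4, 115.6]
eef_rot: [0.696, 0.718, 0.0, 0.0]
contact_force: [0.7, 0.4, -0.4]
grip_width: 0.35
finger_force: 0.0
```

>>> step_arm(
  rows=[-0.003, -0.661, 0.1945, 0, 0, -0.771, -0.003, -0.661, 0.1945, 0, 0, -0.771, -0.003, -0.661, 0.1945, 0, 0, -0.771, -0.003, -0.661, 0.1945, 0, 0, -0.771, -0.003, -0.661, 0.1945, 0, 0, -0.771],
  gripper=0.9,
)

```text
time: 52.72
tcp_pos: [501.1, 263.5, 144.1]
eef_rot: [0.821, 0.571, 0.0, 0.0]
contact_force: [0.6, -0.8, -0.2]
grip_width: 0.893
finger_force: 0.0
```

>>> step_arm(
  rows=[-0.003, -0.661, 0.1945, 0, 0, -0.771, -0.003, -0.661, 0.1945, 0, 0, -0.771, -0.003, -0.661, 0.1945, 0, 0, -0.771, -0.003, -0.661, 0.1945, 0, 0, -0.771, -0.003, -0.661, 0.1945, 0, 0, -0.771],
)

```text
time: 53.35
tcp_pos: [500.6, 164.4, 173.3]
eef_rot: [0.915, 0.403, 0.0, 0.0]
contact_force: [-0.0, -0.8, -0.7]
grip_width: 0.898
finger_force: 0.0
```

>>> step_arm(
  rows=[-0.003, -0.661, 0.1945, 0, 0, -0.771, -0.003, -0.661, 0.1945, 0, 0, -0.771, -0.003, -0.661, 0.1945, 0, 0, -0.771, -0.003, -0.661, 0.1945, 0, 0, -0.771, -0.003, -0.661, 0.1945, 0, 0, -0.771],
)

```text
time: 53.98
tcp_pos: [500.1, 65.2, 202.5]
eef_rot: [0.976, 0.22, 0.0, 0.0]
contact_force: [0.4, -0.3, 0.2]
grip_width: 0.904
finger_force: 0.0
```

>>> step_arm(
  rows=[-0.003, -0.661, 0.1945, 0, 0, -0.771, -0.003, -0.661, 0.1945, 0, 0, -0.771, -0.003, -0.661, 0.1945, 0, 0, -0.771, -0.003, -0.661, 0.1945, 0, 0, -0.771, -0.003, -0.661, 0.1945, 0, 0, -0.771],
)

```text
time: 54.6
tcp_pos: [499.6, -33.9, 231.6]
eef_rot: [1.0, 0.029, 0.0, 0.0]
contact_force: [0.1, 0.6, -0.3]
grip_width: 0.904
finger_force: 0.0
```

>>> step_arm(
  rows=[0, 0, 0, 0, 0, 0, 0, 0, 0, 0, 0, 0, 0, 0, 0, 0, 0, 0, 0, 0, 0, 0, 0, 0, 0, 0, 0, 0, 0, 0],
)

```text
time: 55.22
tcp_pos: [499.8, -32.9, 230.6]
eef_rot: [1.0, 0.031, -0.0, -0.0]
contact_force: [-0.4, -0.5, -1.6]
grip_width: 0.899
finger_force: 0.0
```

Run:
```python
from h import *
for b in brackets(): print(*b)
print(env.state()['tcp_pos'].round(1),yaw().round(3))
```

```text
R [595.8 -89.2] 0.059
[499.8 -33.  230.6] 0.061
```

>>> step_arm(
  rows=[0.639, -0.375, -0.676, 0, 0, 0, 0.639, -0.375, -0.676, 0, 0, 0, 0.639, -0.375, -0.676, 0, 0, 0, 0.639, -0.375, -0.676, 0, 0, 0, 0.639, -0.375, -0.676, 0, 0, 0],
  gripper=0.5,
)

```text
time: 55.9
tcp_pos: [596.2, -89.8, 128.4]
eef_rot: [1.0, 0.03, -0.0, -0.0]
contact_force: [-0.7, 0.6, -0.4]
grip_width: 0.499
finger_force: 0.0
```

>>> step_arm(
  rows=[0, 0, -0.676, 0, 0, 0, 0, 0, -0.676, 0, 0, 0, 0, 0, -0.676, 0, 0, 0, 0, 0, -0.676, 0, 0, 0, 0, 0, -0.676, 0, 0, 0],
)

```text
time: 56.52
tcp_pos: [595.5, -89.3, 26.7]
eef_rot: [1.0, 0.03, 0.0, 0.0]
contact_force: [0.6, 0.0, 0.3]
grip_width: 0.501
finger_force: 0.0
```

>>> step_arm(
  rows=[0, 0, 0, 0, 0, 0, 0, 0, 0, 0, 0, 0, 0, 0, 0, 0, 0, 0, 0, 0, 0, 0, 0, 0, 0, 0, 0, 0, 0, 0],
  gripper=0,
)

```text
time: 57.15
tcp_pos: [595.8, -89.5, 28.2]
eef_rot: [1.0, 0.03, 0.0, 0.0]
contact_force: [0.0, -0.6, -1.1]
grip_width: 0.122
finger_force: 60.4
```

>>> step_arm(
  rows=[0, 0, 0.6, 0, 0, 0, 0, 0, 0.6, 0, 0, 0, 0, 0, 0.6, 0, 0, 0, 0, 0, 0.6, 0, 0, 0, 0, 0, 0.6, 0, 0, 0],
)

```text
time: 57.78
tcp_pos: [595.8, -89.5, 119.5]
eef_rot: [1.0, 0.03, 0.0, 0.0]
contact_force: [0.6, 0.1, -1.4]
grip_width: 0.124
finger_force: 60.4
```

>>> step_arm(
  rows=[-0.023, 0.759, 0, 0, 0, 0.771, -0.023, 0.759, 0, 0, 0, 0.771, -0.023, 0.759, 0, 0, 0, 0.771, -0.023, 0.759, 0, 0, 0, 0.771, -0.023, 0.759, 0, 0, 0, 0.771],
)

```text
time: 58.4
tcp_pos: [592.2, 25.1, 118.6]
eef_rot: [0.975, 0.222, 0.0, 0.0]
contact_force: [-0.1, 1.0, -1.1]
grip_width: 0.128
finger_force: 60.6
```

>>> step_arm(
  rows=[-0.023, 0.759, 0, 0, 0, 0.771, -0.023, 0.759, 0, 0, 0, 0.771, -0.023, 0.759, 0, 0, 0, 0.771, -0.023, 0.759, 0, 0, 0, 0.771, -0.023, 0.759, 0, 0, 0, 0.771],
)

```text
time: 59.02
tcp_pos: [588.8, 138.9, 118.6]
eef_rot: [0.914, 0.405, 0.0, 0.0]
contact_force: [0.3, 0.8, -1.0]
grip_width: 0.125
finger_force: 60.6
```

>>> step_arm(
  rows=[-0.023, 0.759, 0, 0, 0, 0.771, -0.023, 0.759, 0, 0, 0, 0.771, -0.023, 0.759, 0, 0, 0, 0.771, -0.023, 0.759, 0, 0, 0, 0.771, -0.023, 0.759, 0, 0, 0, 0.771],
)

```text
time: 59.65
tcp_pos: [585.3, 252.8, 118.5]
eef_rot: [0.82, 0.573, 0.0, 0.0]
contact_force: [-0.5, -0.1, -1.7]
grip_width: 0.127
finger_force: 60.6
```

>>> step_arm(
  rows=[-0.023, 0.759, 0, 0, 0, 0.771, -0.023, 0.759, 0, 0, 0, 0.771, -0.023, 0.759, 0, 0, 0, 0.771, -0.023, 0.759, 0, 0, 0, 0.771, -0.023, 0.759, 0, 0, 0, 0.771],
)

```text
time: 60.28
tcp_pos: [581.8, 366.6, 118.4]
eef_rot: [0.695, 0.719, -0.0, 0.0]
contact_force: [-0.0, 0.1, -1.9]
grip_width: 0.131
finger_force: 60.6
```

>>> step_arm(
  rows=[0, 0, 0, 0, 0, 0, 0, 0, -0.6, 0, 0, 0, 0, 0, -0.6, 0, 0, 0, 0, 0, -0.6, 0, 0, 0, 0, 0, -0.6, 0, 0, 0],
)

```text
time: 60.9
tcp_pos: [581.5, 365.3, 43.8]
eef_rot: [0.696, 0.718, -0.001, -0.0]
contact_force: [-0.0, 0.4, -1.6]
grip_width: 0.123
finger_force: 60.6
```

>>> step_arm(
  rows=[0, 0, -0.25, 0, 0, 0, 0, 0, -0.25, 0, 0, 0, 0, 0, -0.2, 0, 0, 0, 0, 0, -0.04, 0, 0, 0, 0, 0, 0, 0, 0, 0],
)

```text
time: 61.52
tcp_pos: [582.1, 366.0, 24.1]
eef_rot: [0.696, 0.718, 0.0, 0.0]
contact_force: [-0.3, -0.7, -0.6]
grip_width: 0.122
finger_force: 60.7
```

>>> step_arm(
  rows=[0, 0, 0, 0, 0, 0, 0, 0, 0, 0, 0, 0, 0, 0, 0, 0, 0, 0, 0, 0, 0, 0, 0, 0, 0, 0, 0, 0, 0, 0],
  gripper=0.35,
)

```text
time: 62.15
tcp_pos: [581.9, 365.9, 23.6]
eef_rot: [0.696, 0.718, -0.0, -0.0]
contact_force: [-0.7, 0.1, 0.7]
grip_width: 0.351
finger_force: 0.0
```

>>> step_arm(
  rows=[0, 0, 0.6, 0, 0, 0, 0, 0, 0.6, 0, 0, 0, 0, 0, 0.6, 0, 0, 0, 0, 0, 0.6, 0, 0, 0, 0, 0, 0.6, 0, 0, 0],
)

```text
time: 62.78
tcp_pos: [582.0, 365.9, 115.3]
eef_rot: [0.696, 0.718, 0.0, 0.0]
contact_force: [-0.3, -0.3, 0.0]
grip_width: 0.347
finger_force: 0.0
```

>>> step_arm(
  rows=[-0.137, -0.665, 0.1945, 0, 0, -0.771, -0.137, -0.665, 0.1945, 0, 0, -0.771, -0.137, -0.665, 0.1945, 0, 0, -0.771, -0.137, -0.665, 0.1945, 0, 0, -0.771, -0.137, -0.665, 0.1945, 0, 0, -0.771],
  gripper=0.9,
)

```text
time: 63.4
tcp_pos: [561.2, 265.5, 143.8]
eef_rot: [0.821, 0.571, 0.0, 0.0]
contact_force: [0.1, -0.3, -0.3]
grip_width: 0.905
finger_force: 0.0
```

>>> step_arm(
  rows=[-0.137, -0.665, 0.1945, 0, 0, -0.771, -0.137, -0.665, 0.1945, 0, 0, -0.771, -0.137, -0.665, 0.1945, 0, 0, -0.771, -0.137, -0.665, 0.1945, 0, 0, -0.771, -0.137, -0.665, 0.1945, 0, 0, -0.771],
)

```text
time: 64.03
tcp_pos: [540.6, 165.8, 173.0]
eef_rot: [0.915, 0.403, 0.0, 0.0]
contact_force: [-0.2, 0.6, 0.9]
grip_width: 0.902
finger_force: 0.0
```

>>> step_arm(
  rows=[-0.137, -0.665, 0.1945, 0, 0, -0.771, -0.137, -0.665, 0.1945, 0, 0, -0.771, -0.137, -0.665, 0.1945, 0, 0, -0.771, -0.137, -0.665, 0.1945, 0, 0, -0.771, -0.137, -0.665, 0.1945, 0, 0, -0.771],
)

```text
time: 64.65
tcp_pos: [520.0, 66.0, 202.2]
eef_rot: [0.976, 0.22, 0.0, 0.0]
contact_force: [0.3, 0.7, 0.3]
grip_width: 0.895
finger_force: 0.0
```

>>> step_arm(
  rows=[-0.137, -0.665, 0.1945, 0, 0, -0.771, -0.137, -0.665, 0.1945, 0, 0, -0.771, -0.137, -0.665, 0.1945, 0, 0, -0.771, -0.137, -0.665, 0.1945, 0, 0, -0.771, -0.137, -0.665, 0.1945, 0, 0, -0.771],
)

```text
time: 65.28
tcp_pos: [499.4, -33.7, 231.4]
eef_rot: [1.0, 0.029, 0.0, 0.0]
contact_force: [0.2, -0.3, -0.9]
grip_width: 0.9
finger_force: 0.0
```

>>> step_arm(
  rows=[0, 0, 0, 0, 0, 0, 0, 0, 0, 0, 0, 0, 0, 0, 0, 0, 0, 0, 0, 0, 0, 0, 0, 0, 0, 0, 0, 0, 0, 0],
)

```text
time: 65.9
tcp_pos: [499.7, -32.8, 230.2]
eef_rot: [1.0, 0.031, -0.0, -0.0]
contact_force: [-0.1, 0.5, -0.0]
grip_width: 0.899
finger_force: 0.0
```

Run:
```python
from h import *
print(env.state()['tcp_pos'].round(1),yaw().round(3), brackets())
w=cam('wrist')['color']; s=cam('top')['color']
cv2.imwrite('pics/c7.png',np.vstack([cv2.resize(w,(480,300)),cv2.resize(s[165:275,200:320],(327,300))[:, :] if 0 else cv2.copyMakeBorder(cv2.resize(s[165:275,200:320],(327,300)),0,0,0,153,0)]))
```

```text
[499.7 -32.8 230.2] 0.061 []
```

View pics/c7.png

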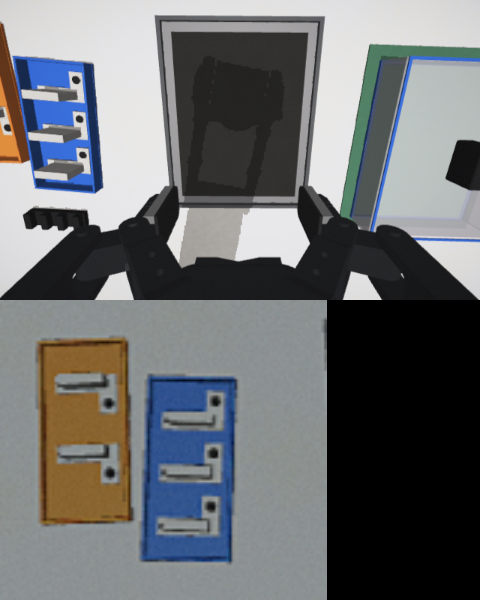

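The base is empty. Three left-hand brackets lie in the blue tray and two right-hand ones in the orange tray, all flat with fins up. Next I fetch the cover.

>>> step_arm(
  rows=[-0.027, -0.695, -0.147, 0, 0, -0.02, -0.027, -0.695, -0.147, 0, 0, -0.02, -0.027, -0.695, -0.147, 0, 0, -0.02, -0.027, -0.695, -0.147, 0, 0, -0.02, -0.027, -0.695, -0.147, 0, 0, -0.02],
  gripper=1,
)

```text
time: 66.68
tcp_pos: [495.5, -138.0, 208.2]
eef_rot: [1.0, 0.025, 0.0, -0.0]
contact_force: [0.0, -0.2, -0.5]
grip_width: 1.0
finger_force: 0.0
```

>>> step_arm(
  rows=[-0.027, -0.695, -0.147, 0, 0, -0.02, -0.027, -0.695, -0.147, 0, 0, -0.02, -0.027, -0.695, -0.147, 0, 0, -0.02, -0.027, -0.695, -0.147, 0, 0, -0.02, -0.027, -0.695, -0.147, 0, 0, -0.02],
)

```text
time: 67.3
tcp_pos: [491.5, -242.8, 186.0]
eef_rot: [1.0, 0.02, 0.0, -0.0]
contact_force: [-0.3, -0.2, -0.1]
grip_width: 1.005
finger_force: 0.0
```

>>> step_arm(
  rows=[-0.027, -0.695, -0.147, 0, 0, -0.02, -0.027, -0.695, -0.147, 0, 0, -0.02, -0.027, -0.695, -0.147, 0, 0, -0.02, -0.027, -0.695, -0.147, 0, 0, -0.02, -0.027, -0.695, -0.147, 0, 0, -0.02],
)

```text
time: 67.92
tcp_pos: [487.4, -347.3, 163.9]
eef_rot: [1.0, 0.015, 0.0, -0.0]
contact_force: [-0.4, -0.1, 0.1]
grip_width: 1.003
finger_force: 0.0
```

>>> step_arm(
  rows=[0, 0, 0, 0, 0, 0, 0, 0, 0, 0, 0, 0, 0, 0, 0, 0, 0, 0, 0, 0, 0, 0, 0, 0, 0, 0, 0, 0, 0, 0],
)

```text
time: 68.55
tcp_pos: [487.7, -345.5, 164.4]
eef_rot: [1.0, 0.015, 0.0, 0.0]
contact_force: [-0.2, 0.0, 0.6]
grip_width: 1.0
finger_force: 0.0
```

Run:
```python
from h import *
print(env.state()['tcp_pos'].round(1),yaw().round(3))
w=cam('wrist'); g=w['color'].max(2); u,v=w2p(w,[487.7,-345.7,103]); print(u,v)
m=(g<50);m[:130]=0;m[265:]=0;m[:,:260]=0;m[:,380:]=0; print('knob',rect(w,m,103))
t=cam('top');im=t['color'];m=(im.max(2)<75);m[:150]=0;m[285:]=0;m[:,:312]=0;m[:,410:]=0
print('base',rect(t,m,16))
```

```text
[ 487.7 -345.5  164.4] 0.031
318.0722293256377 216.18214566102318
knob (array([ 489.5, -345.4]), array([23. , 63.9]), 0.032)
base (array([511.8, -34.2]), array([234.4, 299.8]), 0.056)
```

>>> step_arm(
  rows=[0, 0, -0.6, 0, 0, 0, 0, 0, -0.6, 0, 0, 0, 0, 0, -0.6, 0, 0, 0, 0, 0, -0.6, 0, 0, 0, 0, 0, -0.6, 0, 0, 0],
)

```text
time: 69.28
tcp_pos: [487.3, -345.7, 72.6]
eef_rot: [1.0, 0.015, -0.0, -0.0]
contact_force: [0.2, -0.6, 0.5]
grip_width: 1.001
finger_force: 0.0
```

>>> step_arm(
  rows=[0, 0, 0, 0, 0, 0, 0, 0, 0, 0, 0, 0, 0, 0, 0, 0, 0, 0, 0, 0, 0, 0, 0, 0, 0, 0, 0, 0, 0, 0],
  gripper=0,
  newtons=60,
)

```text
time: 69.9
tcp_pos: [488.1, -346.1, 75.5]
eef_rot: [1.0, 0.015, 0.001, 0.001]
contact_force: [-1.1, 1.4, 4.6]
grip_width: 0.27
finger_force: 61.1
```

>>> step_arm(
  rows=[0, 0, 0.53, 0, 0, 0, 0, 0, 0.53, 0, 0, 0, 0, 0, 0.53, 0, 0, 0, 0, 0, 0.53, 0, 0, 0, 0, 0, 0.53, 0, 0, 0],
)

```text
time: 70.53
tcp_pos: [487.6, -345.9, 155.0]
eef_rot: [1.0, 0.015, 0.0, 0.0]
contact_force: [1.2, -0.5, -3.9]
grip_width: 0.269
finger_force: 59.9
```

>>> step_arm(
  rows=[0.053, 0.692, 0, 0, 0, 0.017, 0.053, 0.692, 0, 0, 0, 0.017, 0.053, 0.692, 0, 0, 0, 0.017, 0.053, 0.692, 0, 0, 0, 0.017, 0.053, 0.692, 0, 0, 0, 0.017],
)

```text
time: 71.15
tcp_pos: [495.5, -240.3, 153.5]
eef_rot: [1.0, 0.02, -0.0, -0.0]
contact_force: [0.0, -0.0, -4.2]
grip_width: 0.27
finger_force: 60.0
```

>>> step_arm(
  rows=[0.053, 0.692, 0, 0, 0, 0.017, 0.053, 0.692, 0, 0, 0, 0.017, 0.053, 0.692, 0, 0, 0, 0.017, 0.053, 0.692, 0, 0, 0, 0.017, 0.053, 0.692, 0, 0, 0, 0.017],
)

```text
time: 71.78
tcp_pos: [503.5, -136.9, 153.7]
eef_rot: [1.0, 0.024, 0.0, 0.0]
contact_force: [-0.8, 0.7, -4.4]
grip_width: 0.27
finger_force: 60.0
```

>>> step_arm(
  rows=[0.053, 0.692, 0, 0, 0, 0.017, 0.053, 0.692, 0, 0, 0, 0.017, 0.053, 0.692, 0, 0, 0, 0.017, 0.053, 0.692, 0, 0, 0, 0.017, 0.053, 0.692, 0, 0, 0, 0.017],
)

```text
time: 72.4
tcp_pos: [511.3, -33.1, 153.8]
eef_rot: [1.0, 0.028, 0.0, 0.0]
contact_force: [0.3, 0.4, -4.8]
grip_width: 0.271
finger_force: 60.0
```

>>> step_arm(
  rows=[0, 0, 0, 0, 0, 0, 0, 0, 0, 0, 0, 0, 0, 0, 0, 0, 0, 0, 0, 0, -0.4, 0, 0, 0, 0, 0, -0.4, 0, 0, 0],
)

```text
time: 73.03
tcp_pos: [511.2, -34.8, 128.5]
eef_rot: [1.0, 0.028, -0.0, -0.0]
contact_force: [-0.2, 0.3, -4.1]
grip_width: 0.267
finger_force: 60.2
```

>>> step_arm(
  rows=[0, 0, -0.4, 0, 0, 0, 0, 0, -0.4, 0, 0, 0, 0, 0, -0.4, 0, 0, 0, 0, 0, -0.2, 0, 0, 0, 0, 0, -0.15, 0, 0, 0],
)

```text
time: 73.65
tcp_pos: [511.4, -34.4, 82.9]
eef_rot: [1.0, 0.028, 0.0, -0.0]
contact_force: [0.1, -0.9, -3.8]
grip_width: 0.272
finger_force: 60.1
```

>>> step_arm(
  rows=[0, 0, -0.06, 0, 0, 0, 0, 0, -0.06, 0, 0, 0, 0, 0, -0.03, 0, 0, 0, 0, 0, 0, 0, 0, 0, 0, 0, 0, 0, 0, 0],
)

```text
time: 74.28
tcp_pos: [511.6, -34.5, 80.5]
eef_rot: [1.0, 0.028, 0.001, 0.0]
contact_force: [-4.6, 0.6, 5.3]
grip_width: 0.272
finger_force: 61.5
```

>>> step_arm(
  rows=[0, 0, 0, 0, 0, 0, 0, 0, 0, 0, 0, 0, 0, 0, 0, 0, 0, 0, 0, 0, 0, 0, 0, 0, 0, 0, 0, 0, 0, 0],
  gripper=1,
)

```text
time: 74.9
tcp_pos: [511.4, -34.5, 78.6]
eef_rot: [1.0, 0.028, -0.0, -0.0]
contact_force: [1.1, -0.3, -0.1]
grip_width: 0.998
finger_force: 0.0
```

>>> step_arm(
  rows=[0, 0, 0.6, 0, 0, 0, 0, 0, 0.6, 0, 0, 0, 0, 0, 0.6, 0, 0, 0, 0, 0, 0.6, 0, 0, 0, 0, 0, 0.6, 0, 0, 0],
)

```text
time: 75.53
tcp_pos: [511.5, -34.5, 170.3]
eef_rot: [1.0, 0.028, 0.0, 0.0]
contact_force: [0.3, 0.2, 0.2]
grip_width: 0.998
finger_force: 0.0
```

>>> step_arm(
  rows=[-0.2, -0.9, 0.4, 0, 0, 0, -0.2, -0.9, 0.4, 0, 0, 0, -0.2, -0.9, 0.4, 0, 0, 0, -0.2, -0.9, 0.4, 0, 0, 0, -0.2, -0.9, 0.4, 0, 0, 0],
)

```text
time: 76.15
tcp_pos: [481.1, -170.3, 229.8]
eef_rot: [1.0, 0.028, 0.0, 0.0]
contact_force: [-0.0, -0.8, 0.1]
grip_width: 1.004
finger_force: 0.0
```

>>> step_arm(
  rows=[-0.2, -0.9, 0, 0, 0, 0, -0.2, -0.9, 0, 0, 0, 0, -0.2, -0.9, 0, 0, 0, 0, -0.2, -0.9, 0, 0, 0, 0, -0.2, -0.9, 0, 0, 0, 0],
)

```text
time: 76.78
tcp_pos: [451.1, -305.3, 229.4]
eef_rot: [1.0, 0.028, 0.0, 0.0]
contact_force: [0.6, 0.0, -0.0]
grip_width: 0.998
finger_force: 0.0
```

>>> step_arm(
  rows=[0, 0, 0, 0, 0, 0, 0, 0, 0, 0, 0, 0, 0, 0, 0, 0, 0, 0, 0, 0, 0, 0, 0, 0, 0, 0, 0, 0, 0, 0],
)

```text
time: 77.4
tcp_pos: [451.5, -304.0, 228.8]
eef_rot: [1.0, 0.028, 0.0, 0.0]
contact_force: [-0.2, -0.8, 0.5]
grip_width: 1.004
finger_force: 0.0
```

Run:
```python
from h import *
t=cam('top');im=t['color']
hsv=cv2.cvtColor(im,cv2.COLOR_BGR2HSV);mb=(hsv[...,0]>100)&(hsv[...,0]<125)&(hsv[...,1]>120);mb[:,:312]=0;mb[:,410:]=0;mb[285:]=0;mb[:150]=0
print('cover',rect(t,mb,70)); m=(im.max(2)<75);m[:150]=0;m[285:]=0;m[:,:312]=0;m[:,410:]=0; print('base',rect(t,m,16))
cv2.imwrite('pics/c8.png',cv2.resize(im[110:300,190:520],None,fx=2.4,fy=2.4,interpolation=2))
```

```text
cover (array([511.3, -35.3]), array([207.2, 269.8]), 0.055)
base (array([519.1, -43.6]), array([30.3, 65.5]), 0.054)
```

View pics/c8.png

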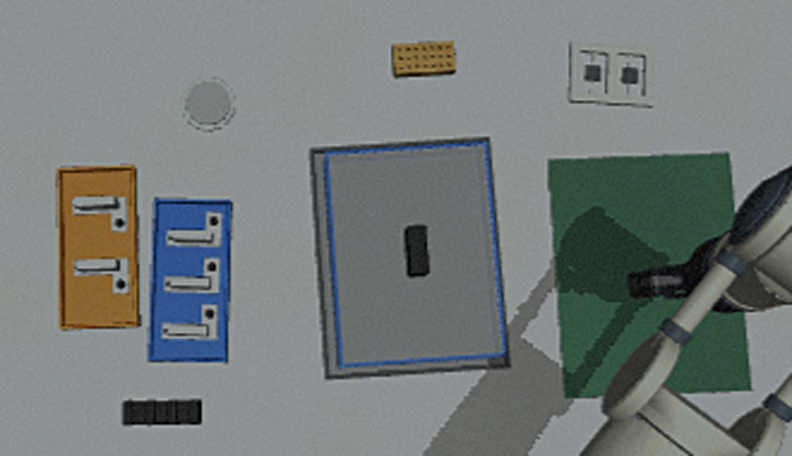

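The cover sits squarely on the base, with its edges at (330–505, 142–365) in the crop. Its measured centre is (511, -35) against (512, -34) for the base. The brackets are in their trays, so I hand the job in.

```bash
python3 -c "
from plant import env
print(env.close_job())"
```

```text
the job is handed in; nothing more can be done
None
```

The job is handed in: the three left-hand brackets are in the blue tray, the two right-hand ones are in the orange tray, and the cover is back squarely on the empty base; the hand-in call gave no verdict.

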